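# Set the rinsed pump-test gear out to dry

### The job

The gear from the pump test has been rinsed: set it all out to dry. Turn every jar that lies on the sloping drainer mouth down over its own free peg of the drying rack, standing on the rack, and hang every strainer basket that stands on the bench by its crossbar on the hook arm in front of the one already there. Leave the jar that is already drying, the basket that already hangs and the other things on the bench where they are.

Things in the scene. Friction and masses are not known exactly. Their poses are not given: they have to be found in the camera images.
- jar0_c (a point): Square open off-white plastic jar with two thin grey bands, 54 x 54 x 130 mm, wall 4 mm (inside 46 x 46 mm, 125 mm deep), 0.1 to 0.2 kg, lying on its side on the sloping drainer, mouth downhill, away from the robot. Point: its centre, 27 mm from the board. x runs along the jar towards the mouth (closed end 65 mm behind the centre, rim 65 mm ahead), z out of the board. May be absent.
- jar1_c (a point): Square open off-white plastic jar with two thin grey bands, 54 x 54 x 130 mm, wall 4 mm (inside 46 x 46 mm, 125 mm deep), 0.1 to 0.2 kg, lying on its side on the sloping drainer, mouth downhill, away from the robot. Point: its centre, 27 mm from the board. x runs along the jar towards the mouth (closed end 65 mm behind the centre, rim 65 mm ahead), z out of the board. May be absent.
- jar2_c (a point): Square open off-white plastic jar with two thin grey bands, 54 x 54 x 130 mm, wall 4 mm (inside 46 x 46 mm, 125 mm deep), 0.1 to 0.2 kg, lying on its side on the sloping drainer, mouth downhill, away from the robot. Point: its centre, 27 mm from the board. x runs along the jar towards the mouth (closed end 65 mm behind the centre, rim 65 mm ahead), z out of the board. May be absent.
- drainer: Fixed steel drainer board, 170 x 440 mm, on short legs, that slopes down by 20 degrees away from the robot, with a stop 12 mm high along its far (low) edge and 10 mm high along its sides; its upper face is 49 mm above the bench at the middle. Origin on the bench under the middle; x points level downhill, y along the board.
- peg0 (a point): Fixed aluminium drying rack: base 90 x 350 mm, 12 mm thick, four upright grey pegs in a row 90 mm apart, each 16 mm in diameter and standing 90 mm above the base, round-topped. Point: foot of peg 0, on the base's top face (12 mm above the bench). y runs along the row, x across it, away from the robot. A jar over a peg rests with its rim on the base.
- peg1 (a point): Fixed aluminium drying rack: base 90 x 350 mm, 12 mm thick, four upright grey pegs in a row 90 mm apart, each 16 mm in diameter and standing 90 mm above the base, round-topped. Point: foot of peg 1, on the base's top face (12 mm above the bench). y runs along the row, x across it, away from the robot. A jar over a peg rests with its rim on the base.
- peg2 (a point): Fixed aluminium drying rack: base 90 x 350 mm, 12 mm thick, four upright grey pegs in a row 90 mm apart, each 16 mm in diameter and standing 90 mm above the base, round-topped. Point: foot of peg 2, on the base's top face (12 mm above the bench). y runs along the row, x across it, away from the robot. A jar over a peg rests with its rim on the base.
- peg3 (a point): Fixed aluminium drying rack: base 90 x 350 mm, 12 mm thick, four upright grey pegs in a row 90 mm apart, each 16 mm in diameter and standing 90 mm above the base, round-topped. Point: foot of peg 3, on the base's top face (12 mm above the bench). y runs along the row, x across it, away from the robot. A jar over a peg rests with its rim on the base.
- dry0_c (a point): A jar like the others already drying mouth down over peg 0 (54 x 54 mm, 130 mm high, resting on the rack's base); only one of the four dry jars is present, the rest are absent. Point: its centre, 65 mm above its rim; z is up (here the closed end is on top).
- dry1_c (a point): A jar like the others already drying mouth down over peg 1 (54 x 54 mm, 130 mm high, resting on the rack's base); only one of the four dry jars is present, the rest are absent. Point: its centre, 65 mm above its rim; z is up (here the closed end is on top).
- dry2_c (a point): A jar like the others already drying mouth down over peg 2 (54 x 54 mm, 130 mm high, resting on the rack's base); only one of the four dry jars is present, the rest are absent. Point: its centre, 65 mm above its rim; z is up (here the closed end is on top).
- dry3_c (a point): A jar like the others already drying mouth down over peg 3 (54 x 54 mm, 130 mm high, resting on the rack's base); only one of the four dry jars is present, the rest are absent. Point: its centre, 65 mm above its rim; z is up (here the closed end is on top).
- hook_tip (a point): Fixed steel hook stand: a level flat-topped arm 12 mm wide, 10 mm deep, its top 170 mm above the bench, runs from a post roughly towards the robot, with a turned-up tip 14 mm high and 6 mm thick at the free end. Point: on the arm's top, at the tip's inner face. x runs along the arm to the post (160 mm away), z up. The post rises no higher than the arm.
- basket0_c (a point): The basket that already hangs loose on the arm by its crossbar, near the post (110 to 125 mm from the tip), made exactly like the other baskets. Point: its centre, 39.5 mm below the crossbar's underside. z is up through the tab, y along the crossbar, x away from the robot.
- basket1_c (a point): Steel basket standing on the bench, z up, 0.2 to 0.4 kg: slotted box 30 (x) x 90 (y) x 60 mm high; over it a rigid bail: two uprights, level 8 mm crossbar along y, underside 122 mm above the foot; open window 74 x 62 mm (y, z) between box and crossbar; black grip tab on the crossbar's middle, 24 (y) x 10 (x) mm, 130 to 165 mm above the foot. Point: centre, 82.5 mm above the foot. 
- basket2_c (a point): Steel basket standing on the bench, z up, 0.2 to 0.4 kg: slotted box 30 (x) x 90 (y) x 60 mm high; over it a rigid bail: two uprights, level 8 mm crossbar along y, underside 122 mm above the foot; open window 74 x 62 mm (y, z) between box and crossbar; black grip tab on the crossbar's middle, 24 (y) x 10 (x) mm, 130 to 165 mm above the foot. Point: centre, 82.5 mm above the foot. 
- wrench: Bystander: open wrench 180 mm long lying on the bench. Origin at its underside.
- elbow: Bystander: brown plastic pipe elbow, about 85 mm, 40 mm high, lying on the bench. Origin at its underside.
- tin: Bystander: green tin 60 mm across, 70 mm high. Origin at its underside.
- oiler: Bystander: grey plastic bottle 60 mm across, 130 mm high. Origin at its underside.
- brush: Bystander: brush 180 mm long lying on the bench. Origin at its underside.

How it is judged:
At the end, for the whole second after the job is handed in: Every jar is mouth down over a peg (within 22 mm, 10 degrees of upright, rim on the rack base); all baskets hang by the crossbar between tip and post (within 17 degrees of upright), the new ones nearer the tip than the first; the jar already drying is within 30 mm of its place; all at rest ((horizontal distance between jar0_c and peg0 below 0.022 m or horizontal distance between jar0_c and peg1 below 0.022 m or horizontal distance between jar0_c and peg2 below 0.022 m or horizontal distance between jar0_c and peg3 below 0.022 m) and angle between each of jar0_c, jar1_c, jar2_c's own x axis and vertical above 2.97 rad and height (world z) of jar0_c between 0.07 and 0.084 m and linear speed of each of jar0, jar1, jar2, dry0, dry1, dry2, dry3, basket0, basket1, basket2 below 0.03 m/s and (horizontal distance between jar1_c and peg0 below 0.022 m or horizontal distance between jar1_c and peg1 below 0.022 m or horizontal distance between jar1_c and peg2 below 0.022 m or horizontal distance between jar1_c and peg3 below 0.022 m) and height (world z) of jar1_c between 0.07 and 0.084 m and (horizontal distance between jar2_c and peg0 below 0.022 m or horizontal distance between jar2_c and peg1 below 0.022 m or horizontal distance between jar2_c and peg2 below 0.022 m or horizontal distance between jar2_c and peg3 below 0.022 m) and height (world z) of jar2_c between 0.07 and 0.084 m and (horizontal distance between dry0_c and peg0 below 0.022 m or horizontal distance between dry0_c and peg1 below 0.022 m or horizontal distance between dry0_c and peg2 below 0.022 m or horizontal distance between dry0_c and peg3 below 0.022 m) and angle between each of dry0_c, dry1_c, dry2_c, dry3_c's own z axis and vertical below 0.17 rad and height (world z) of dry0_c between 0.07 and 0.084 m and distance of each of dry0_c, dry1_c, dry2_c, dry3_c from where it was at the start of the episode below 0.03 m and (horizontal distance between dry1_c and peg0 below 0.022 m or horizontal distance between dry1_c and peg1 below 0.022 m or horizontal distance between dry1_c and peg2 below 0.022 m or horizontal distance between dry1_c and peg3 below 0.022 m) and height (world z) of dry1_c between 0.07 and 0.084 m and (horizontal distance between dry2_c and peg0 below 0.022 m or horizontal distance between dry2_c and peg1 below 0.022 m or horizontal distance between dry2_c and peg2 below 0.022 m or horizontal distance between dry2_c and peg3 below 0.022 m) and height (world z) of dry2_c between 0.07 and 0.084 m and (horizontal distance between dry3_c and peg0 below 0.022 m or horizontal distance between dry3_c and peg1 below 0.022 m or horizontal distance between dry3_c and peg2 below 0.022 m or horizontal distance between dry3_c and peg3 below 0.022 m) and height (world z) of dry3_c between 0.07 and 0.084 m and x of basket0_c in the frame of hook_tip between 0.003 and 0.158 m and y of basket0_c in the frame of hook_tip between -0.03 and 0.03 m and z of basket0_c in the frame of hook_tip between -0.055 and -0.025 m and angle between each of basket0_c, basket1_c, basket2_c's own z axis and vertical below 0.3 rad and x of basket1_c in the frame of hook_tip between 0.003 and 0.158 m and y of basket1_c in the frame of hook_tip between -0.03 and 0.03 m and z of basket1_c in the frame of hook_tip between -0.055 and -0.025 m and x of each of basket1_c, basket2_c in the frame of basket0_c below 0 m and x of basket2_c in the frame of hook_tip between 0.003 and 0.158 m and y of basket2_c in the frame of hook_tip between -0.03 and 0.03 m and z of basket2_c in the frame of hook_tip between -0.055 and -0.025 m); the robot touches nothing.
It fails at once if The basket that already hung is knocked off the hook (z of basket0_c in the frame of hook_tip below -0.075 m or x of basket0_c in the frame of hook_tip below -0.005 m).
It fails at once if The jar that was already drying is lifted or pushed off its place (distance of any of dry0_c, dry1_c, dry2_c, dry3_c from where it was at the start of the episode above 0.04 m).
It fails at once if A bystander (wrench, elbow, tin, bottle, brush) is pushed more than 60 mm away (distance of any of wrench, elbow, tin, oiler, brush from where it was at the start of the episode above 0.06 m).
Of dry0, dry1, dry2, dry3 only 1 to 1 are there at a start; the rules pass over those that are not, and their reading is None.
Of jar0, jar1, jar2 only 2 to 3 are there at a start; the rules pass over those that are not, and their reading is None.
At some moment in a run one of jar0, jar1, jar2 may be knocked a few centimetres aside while the robot is not near it.
It also fails if it takes over 210 s, if anything falls off the work surface, if the arm or the gripper's body presses on something with over 40 N, if the wrist force passes 120 N, or if a joint passes its speed limit or range.

### The arm

A 6-joint arm with a two-finger parallel gripper is mounted at the origin on the work surface. World frame = base frame: x ahead of the robot, y to its left, z up, the work surface at z = 0. Lengths are in m, angles in rad, forces in N, time in s.
With the tool pointing down it reaches from about 0.35 to 0.775 m from the base axis. Payload 7.3 kg.
Tool frame: the origin (TCP) lies at the very end of the fingers, on their centre line; the grasp point (between the pads) lies 19 mm behind it; z points along the fingers, y is the direction in which the jaws open and shut (so a half turn about z gives the same grasp; the last joint's range is limited). The gripper opens to 92 mm and grips with 3 to 60 N. Pads are 19 mm wide; open, the fingers measure 130 mm over their backs; the gripper's body (75 mm by 190 mm) begins 47 mm behind the grasp point.
Start: joints at [-1.291, 0.342, 1.524, -0, 1.275, -0.146], TCP at [0.217, -0.478, 0.227] pointing down, gripper open.
Joint ranges: [-2.53, 2.53], [-0.77, 2.02], [0.04, 2.7], [-1, 4.14], [0.28, 2.66], [-3.11, 3.11]. Speed limits (rad/s): [2.57, 2.57, 3.14, 3.14, 3.14, 3.14].

### API

Orientations are given as [roll, pitch, yaw] about the fixed x, y, z axes, in that order (R = Rz(yaw) Ry(pitch) Rx(roll)).
In Python, from cell import robot gives the robot as it stands.
- The arm moves only by the tool apply_moves, never from a script. Its argument "plan" is a list of rows, each an object of numbers: "tx", "ty", "tz": the shift along the tool's x, y, z in m; "yaw": the turn about the tool's z in rad; "grip": the opening, from -1 (shut) to 1 (fully open), so that 0 is half open. In form: [{"tx": .., "ty": .., "tz": .., "yaw": .., "grip": ..}, ...]. A call has 1 to 8 rows; each row is the pose to reach, as a shift and turn from the pose commanded when the call began, along the tool's axes at that moment; what a row does not reach only later rows make up. A row lasts 1/8 s, in which the tool goes at most 62.5 mm and 10.7 degrees, less where a joint would pass 70% of its speed; a pose out of reach is approached as far as the arm can. A call with a gripper value outside its range is refused whole. The fingers move at their own pace and stop on an object; "force" is the grip in N (left out, the last holds). Time passes only in rows, so rows that repeat a pose let the fingers close. It gives the time, the measured TCP pose, the force and the opening at its end, in the units of the state.
- robot.observe(): the state, without advancing time (a new reading comes with each control period).
- robot.read_camera(name): name is "side" or "top"; returns (picture, depth): 384x512x3 uint8, red, green, blue; 384x512 float32, m along the optical axis (not along the pixel's ray), 0 where there is no reading.
- robot.get_calibration(name): a dict with "camera_matrix" (3x3 intrinsics, pixels), "k1" (the pictures are not rectified: a ray, as slopes to the right and down, at radius r is drawn at 1 + k1 r^2 times it, then the intrinsics apply), "R" (3x3) and "t" (3): a world point X has camera coordinates R X + t. Camera axes: x right, y down, z forward; pixel columns grow to the right and rows downward; lengths in m; the calibration is good to about 2 mm. A picture is of the moment at which its call begins. get_calibration takes no time and is no camera call.
- robot.hand_in(): hands the job in, once; it reports no verdict.
Trained networks look in the newest picture that a camera, given by its name, has taken for a name from the list of things; names that differ only in an ending like _2 or _b are one class to them, and where a whole thing is asked for, a point or a joint stands for the part that bears it (a point fixed in the world has none). Each returns a list of dicts, best first, with "confidence" (0 to 1); they miss things now and then, are a little off and sometimes report something else, mostly with a low value. They report only what shows in the picture. A call takes as long as a camera call.
- robot.outline_of(label, camera): "region" (384x512 bool, what is visible of it) and "pixel" ([row, column] in pixels, amid what is visible of it).
- robot.tip_of(label, camera): "pixel" ([row, column] in pixels: a listed point, or the origin of a listed thing).
The state is a dict: "time": time; "qpos": joint angles; "qvel": joint speeds; "joint_efforts": joint torques, N m; "tool_pos": TCP position; "tool_rot": TCP orientation; "contact_force": force on the tool from outside, world axes, zero at the start; "torque": the same for the moment, N m; "opening": finger opening in m.
Only numpy, scipy, OpenCV 4.12 (cv2) and the standard library are available. Lean on these libraries where they do the work, as an engineer would, in place of code of your own. Each camera call takes 0.05 s, during which the arm holds its last target.

## Working session

There is one attempt and no reset: what is moved stays moved. The work goes in short steps, Python scripts to look and compute and a tool call to move; the robot and the scene stay as the last step left them, time stands still between calls to the robot, and variables do not carry over. Pictures are saved under pics/ and viewed, and the job is handed in when it is done.

Besides the shell and the picture viewer there is one more tool, called after "Call:" by a JSON object that holds its "fn" and its "kwargs", one argument or row to a line. apply_moves: Moves the arm, as the interface text tells. Its arguments: {"type":"object","properties":{"plan":{"type":"array","items":{"type":"object","properties":{"tx":{"type":"number"},"ty":{"type":"number"},"tz":{"type":"number"},"yaw":{"type":"number"},"grip":{"type":"number"}}}},"force":{"type":"number"}},"required":["plan"]}

```bash
mkdir -p pics; ls
cat > h.py <<'E'
import numpy as np, cv2
from cell import robot
def cal(n):
    c=robot.get_calibration(n); return np.array(c["camera_matrix"]),c["k1"],np.array(c["R"]),np.array(c["t"])
def ray(n,px):
    K,k1,R,t=cal(n); r,c=px
    u=cv2.undistortPoints(np.array([[[c,r]]],float),K,np.array([k1,0,0,0,0.]))[0,0]
    d=R.T@np.array([u[0],u[1],1]); o=-R.T@t
    return o,d   # depth along axis = multiplier
def atz(n,px,z):
    o,d=ray(n,px); return o+d*(z-o[2])/d[2]
def proj(n,X):
    K,k1,R,t=cal(n)
    p,_=cv2.projectPoints(np.array(X,float).reshape(-1,3),cv2.Rodrigues(R)[0],t,K,np.array([k1,0,0,0,0.])); return p[:,0,::-1]
def cloud(n,dep,mask=None):
    K,k1,R,t=cal(n)
    rr,cc=np.nonzero((dep>0)&(mask if mask is not None else True))
    u=cv2.undistortPoints(np.stack([cc,rr],1).astype(float)[:,None],K,np.array([k1,0,0,0,0.]))[:,0]
    z=dep[rr,cc]; P=np.c_[u*z[:,None],z]
    return (P-t)@R, rr, cc
def save(img,f): cv2.imwrite(f,cv2.cvtColor(img,cv2.COLOR_RGB2BGR))
E
python3 - <<'E'
from h import *
for n in("side","top"):
    p,d=robot.read_camera(n); save(cv2.resize(p,(768,576)),f"pics/{n}0.png"); np.save(n+"0.npy",d)
    K,k1,R,t=cal(n); print(n,-R.T@t,R[2],k1,K[0,0])
print(robot.observe())
E
```

```text
pics
side [ 0.85400178 -0.91560801  0.85521846] [-0.25727617  0.74911897 -0.61043406] -0.028389566890026724 377.79241552351215
top [0.38272672 0.00914191 1.30141076] [ 0.13071901 -0.01539477 -0.99129993] -0.09152501892911435 360.1853982179344
{'time': 0.1, 'qpos': array([-1.29099768e+00,  3.42656686e-01,  1.52490026e+00, -1.43560641e-05,
        1.27539276e+00, -1.46002030e-01]), 'qvel': array([-0.0007058 , -0.00047883, -0.00178574, -0.00044006,  0.00235899,
       -0.00064467]), 'joint_efforts': array([ 1.82896631e-03, -4.32006061e+01, -2.44694799e+01,  7.18412292e-02,
        5.26040629e-02, -4.29266777e-05]), 'tool_pos': array([ 0.21676837, -0.47777313,  0.22611998]), 'tool_rot': array([-3.14024804e+00, -1.83846648e-04,  4.25804741e-01]), 'contact_force': array([-0.74350955,  0.48610614,  0.10340277]), 'torque': array([ 0.01142834, -0.03157287, -0.04268193]), 'opening': 0.09186505733958138}
```

View pics/side0.png

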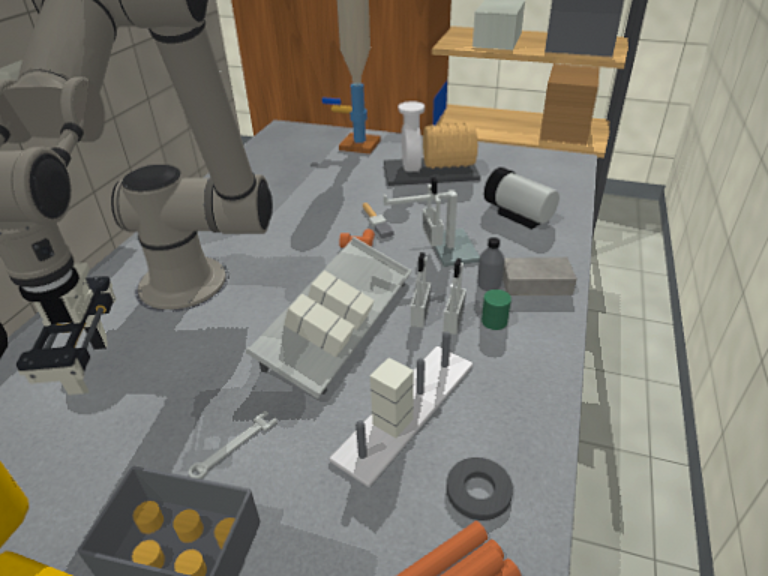

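View pics/top0.png

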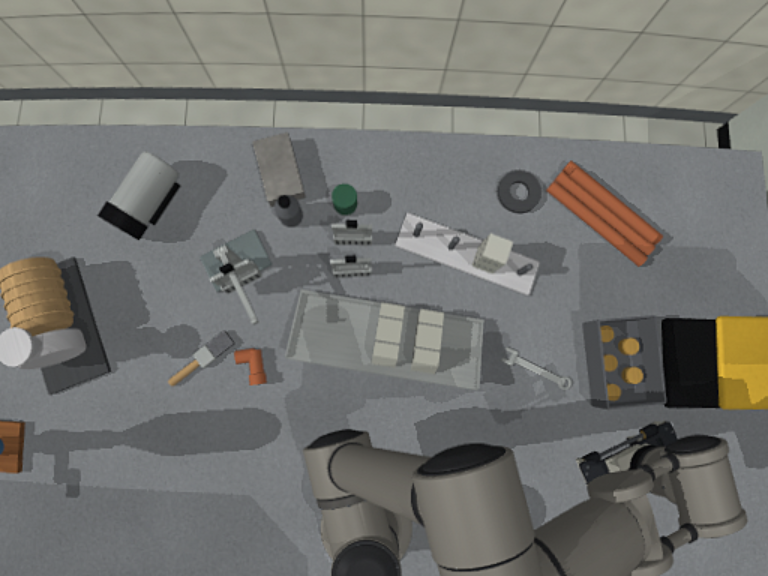

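Run:
```python
from h import *
tops=np.load("top0.npy"); sd=np.load("side0.npy")
D={"top":tops,"side":sd}
for lab in ["jar0_c","dry0_c","peg0","peg1","peg2","peg3","basket1_c","basket0_c","hook_tip","drainer"]:
  for n in("top","side"):
    try: r=robot.tip_of(lab,n)
    except Exception as e: print(lab,e); continue
    for q in r[:4]:
        o,d=ray(n,q["pixel"]); i,j=[int(round(v)) for v in q["pixel"]]
        X=o+d*D[n][i,j]
        print(lab,n,np.round(q["pixel"],1),round(q["confidence"],2),"depthpt",np.round(X,3))
```

```text
jar0_c top [225.1 285.6] 0.85 depthpt [ 0.443 -0.125  0.104]
jar0_c side [218.7 211. ] 0.7 depthpt [ 0.446 -0.154  0.092]
dry0_c top [176.5 236. ] 0.65 depthpt [0.621 0.048 0.001]
peg0 top [174.6 322.6] 0.8 depthpt [ 0.62  -0.252  0.091]
peg0 top [157.7 275.2] 0.71 depthpt [ 0.693 -0.094  0.011]
peg0 top [182.6 348.8] 0.6 depthpt [ 0.609 -0.366  0.013]
peg0 top [166.1 301.6] 0.58 depthpt [ 0.665 -0.191  0.011]
peg0 side [306.  238.8] 0.96 depthpt [ 0.609 -0.369  0.013]
peg0 side [283.6 261.4] 0.8 depthpt [ 0.651 -0.302  0.039]
peg0 side [242.  295.7] 0.67 depthpt [ 0.7   -0.11   0.024]
peg0 side [263.9 281.3] 0.59 depthpt [ 0.679 -0.199  0.015]
peg1 top [174.6 322.6] 0.8 depthpt [ 0.62  -0.252  0.091]
peg1 top [157.7 275.2] 0.71 depthpt [ 0.693 -0.094  0.011]
peg1 top [182.6 348.8] 0.6 depthpt [ 0.609 -0.366  0.013]
peg1 top [166.1 301.6] 0.58 depthpt [ 0.665 -0.191  0.011]
peg1 side [306.  238.8] 0.96 depthpt [ 0.609 -0.369  0.013]
peg1 side [283.6 261.4] 0.8 depthpt [ 0.651 -0.302  0.039]
peg1 side [242.  295.7] 0.67 depthpt [ 0.7   -0.11   0.024]
peg1 side [263.9 281.3] 0.59 depth
[... 942 characters left out ...]
epthpt [ 0.679 -0.199  0.015]
basket1_c top [155.2 237. ] 0.54 depthpt [0.7   0.047 0.006]
basket1_c top [147.7 190.5] 0.46 depthpt [0.71  0.212 0.055]
basket0_c top [184.3 156. ] 0.7 depthpt [0.558 0.298 0.167]
basket0_c top [165.2 300.2] 0.24 depthpt [ 0.663 -0.183  0.035]
basket0_c side [137.6 285. ] 0.87 depthpt [0.547 0.343 0.114]
hook_tip top [214.3 171.6] 0.94 depthpt [0.463 0.242 0.168]
hook_tip side [136.7 258.2] 0.87 depthpt [0.382 0.507 0.003]
drainer top [227.8 258.8] 0.78 depthpt [ 0.431 -0.036  0.112]
drainer top [215.7 169.3] 0.53 depthpt [0.47  0.285 0.001]
drainer side [215. 225.] 0.96 depthpt [ 0.479 -0.124  0.09 ]
drainer side [137.  285.6] 0.35 depthpt [0.549 0.342 0.117]
```

```bash
cat >> h.py <<'E'
def ortho(n,img,dep,x0,x1,y0,y1,s=0.001,zmin=-0.05,zmax=1):
    # zmax ortho map: rows = x descending, cols = y descending
    P,rr,cc=cloud(n,dep)
    m=(P[:,0]>x0)&(P[:,0]<x1)&(P[:,1]>y0)&(P[:,1]<y1)&(P[:,2]>zmin)&(P[:,2]<zmax)
    P=P[m];c=img[rr[m],cc[m]];o=np.argsort(P[:,2]);P=P[o];c=c[o]
    H=np.zeros((int((x1-x0)/s)+1,int((y1-y0)/s)+1,3),np.uint8)
    for dx in(0,1,2):
        for dy in(0,1,2):
            i=np.clip(((x1-P[:,0])/s).astype(int)+dx,0,H.shape[0]-1); j=np.clip(((y1-P[:,1])/s).astype(int)+dy,0,H.shape[1]-1)
            H[i,j]=c
    return H
def grab(n):
    p,d=robot.read_camera(n); return p,d
E
python3 - <<'E'
from h import *
a,da=grab("top"); b,db=grab("side")
np.savez("f0.npz",a=a,da=da,b=b,db=db)
for n,p,d in(("top",a,da),("side",b,db)):
    H=ortho(n,p,d,0.33,0.78,-0.42,0.38,0.001); save(H,f"pics/ortho_{n}0.png")
E
```

```text
(no output)
```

View pics/ortho_top0.png

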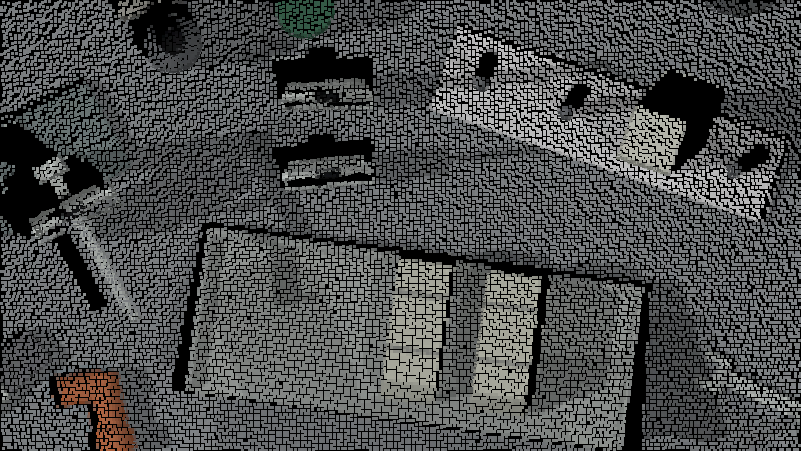

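View pics/ortho_side0.png

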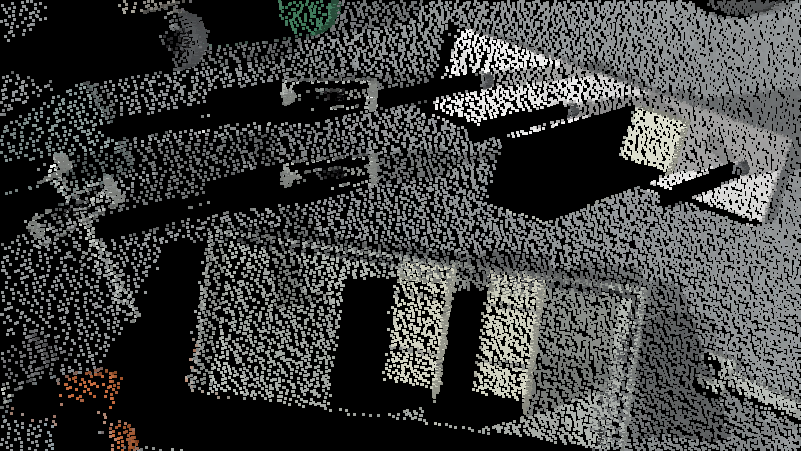

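```bash
cat > m.py <<'E'
from h import *
def fitjars(n,img,dep,x=(0.33,0.62),y=(-0.3,0.22)):
    P,rr,cc=cloud(n,dep); 
    m=(P[:,0]>x[0])&(P[:,0]<x[1])&(P[:,1]>y[0])&(P[:,1]<y[1])&(P[:,2]>0.02)
    P=P[m]; return P
if __name__=="__main__":
    f=np.load("f0.npz")
    for n,k in(("top","a"),("side","b")):
        P,rr,cc=cloud(n,f["d"+k])
        b=(P[:,0]>0.4)&(P[:,0]<0.53)&(P[:,1]>0.04)&(P[:,1]<0.16)
        Q=P[b]; A=np.c_[Q[:,:2],np.ones(len(Q))]
        s=np.linalg.lstsq(A,Q[:,2],rcond=None)[0]; 
        r=Q[:,2]-A@s; g=abs(r)<.006; s=np.linalg.lstsq(A[g],Q[g,2],rcond=None)[0]
        print(n,"board plane",s,"slope",np.degrees(np.arctan(np.hypot(*s[:2]))),"yaw",np.arctan2(-s[1],-s[0]),"bench z",np.median(P[(P[:,0]>.5)&(P[:,0]<.6)&(P[:,1]>.1)&(P[:,1]<.15)][:,2]), (r[g]).std())
        th=np.arctan(np.hypot(*s[:2]))
        h=(P@np.r_[-s[:2],1]-s[2])*np.cos(th)  # height above board
        m=(h>.045)&(h<.065)&(P[:,0]>.36)&(P[:,0]<.56)&(P[:,1]<.15)&(P[:,1]>-.25)
        Q=P[m]; H=h[m]
        q=Q[:,1]+0.12*(Q[:,0]-.45); 
        lab=np.digitize(q,[-.07]) 
        for L in (0,1):
            S=Q[lab==L]
            if len(S)<50: continue
            yaw=np.arctan2(-s[1],-s[0]); ex=np.array([np.cos(th)*np.cos(yaw),np.cos(th)*np.sin(yaw),-np.sin(th)])
            ey=np.array([-np.sin(yaw),np.cos(yaw),0])
            uv=np.c_[S@ex,S@ey].astype(np.float32)
            rect=cv2.minAreaRect(uv)
            lo=np.percentile(uv,[0.5,99.5],axis=0)
            nrm=np.cross(ex,ey)
            c=ex*rect[0][0]+ey*rect[0][1]; 
            hh=np.median(H[lab==L])
            # point on board-normal: nrm.X = s[2]*cos(th)+h
            C=c+nrm*(s[2]*np.cos(th)+hh-.027)
            print("  jar",L,"n",len(S),"rect",rect[1:],"h",hh,"C",C.round(4),"range",lo.round(3).tolist())
E
python3 m.py
```

```text
top board plane [-0.35810792  0.04744152  0.20859414] slope 19.861581649744082 yaw -0.13171131918779053 bench z 0.01990047052271076 0.002323806117442461
  jar 0 n 601 rect ((0.1321110874414444, 0.05537978559732437), 0.0789862796664238) h 0.05350780047363723 C [ 0.4376 -0.1246  0.0742] range [[0.333, -0.094], [0.463, -0.039]]
  jar 1 n 594 rect ((0.05436934158205986, 0.13151811063289642), 89.75167083740234) h 0.05370953686221816 C [ 0.4497 -0.0346  0.0743] range [[0.334, -0.002], [0.463, 0.052]]
side board plane [-0.35728242  0.04674351  0.20960008] slope 19.81547028697281 yaw -0.13009180490020875 bench z 0.024800102909740496 0.0021687532418482127
  jar 0 n 649 rect ((0.0581987202167511, 0.13104847073554993), 89.65382385253906) h 0.053037635292435686 C [ 0.4364 -0.1271  0.0754] range [[0.333, -0.098], [0.462, -0.041]]
  jar 1 n 559 rect ((0.13090653717517853, 0.06084257736802101), 0.10511049628257751) h 0.053213419253648586 C [ 0.4485 -0.0359  0.0755] range [[0.333, -0.007], [0.462, 0.05]]
```

Run:
```python
from h import *
f=np.load("f0.npz")
C={}
for n,k in(("top","a"),("side","b")):
    P,rr,cc=cloud(n,f["d"+k]); C[n]=P
    print(n,"bench",np.median(P[(abs(P[:,0]-.58)<.02)&(abs(P[:,1]+.05)<.05)][:,2]).round(4))
    def box(x0,x1,y0,y1,z0,z1): return P[(P[:,0]>x0)&(P[:,0]<x1)&(P[:,1]>y0)&(P[:,1]<y1)&(P[:,2]>z0)&(P[:,2]<z1)]
    for nm,(x,y) in dict(pa=(.70,-.11),pb=(.67,-.2),pd=(.615,-.37)).items():
        S=box(x-.05,x+.05,y-.045,y+.045,.085,.11); 
        print(nm,"top pts",len(S),np.median(S,0).round(4),S.min(0).round(3),S.max(0).round(3))
    S=box(.6,.7,-.32,-.22,.133,.15); r=cv2.minAreaRect(S[:,:2].astype(np.float32)); print("dry",len(S),r,np.median(S[:,2]))
    S=box(.5,.8,-.45,0,.006,.02); r=cv2.minAreaRect(S[:,:2].astype(np.float32)); print("rack",r)
    S=box(.42,.66,.2,.36,.155,.19)
    print("hook",len(S)); 
    for lo,hi in((.155,.163),(.163,.175),(.175,.19)):
        T=S[(S[:,2]>lo)&(S[:,2]<=hi)]; 
        if len(T): print("  ",lo,len(T),T.min(0).round(3),T.max(0).round(3), cv2.minAreaRect(T[:,:2].astype(np.float32)))
    for nm,(x0,x1) in dict(b1=(.58,.65),b2=(.655,.74)).items():
        T=box(x0,x1,-.01,.12,.155,.18); print(nm,"tab",len(T), T.min(0).round(3),T.max(0).round(3),np.median(T,0).round(4))
        T=box(x0,x1,-.01,.12,.117,.136); 
        if len(T)>10: print("  bar",len(T),T.min(0).round(3),T.max(0).round(3),np.median(T,0).round(4),cv2.minAreaRect(T[:,:2].astype(np.float32)))
    T=box(.52,.6,.26,.34,.19,.225); print("hung tab",len(T),np.median(T,0).round(4),T.max(0).round(3),T.min(0).round(3))
```

```text
top bench -0.0003
pa top pts 20 [ 0.6968 -0.0995  0.099 ] [ 0.691 -0.107  0.089] [ 0.704 -0.093  0.105]
pb top pts 32 [ 0.6635 -0.1891  0.0987] [ 0.62  -0.245  0.085] [ 0.675 -0.179  0.109]
pd top pts 22 [ 0.6096 -0.3516  0.0993] [ 0.604 -0.36   0.089] [ 0.618 -0.347  0.103]
dry 277 ((0.6409428119659424, -0.2716769874095917), (0.05471213161945343, 0.05607691779732704), 71.50101470947266) 0.1409528990765756
rack ((0.6509413123130798, -0.20475803315639496), (0.2790393531322479, 0.4220447242259979), 3.795253276824951)
hook 339
   0.155 13 [0.474 0.246 0.155] [0.621 0.341 0.163] ((0.5543384552001953, 0.274371862411499), (0.16153289377689362, 0.05270223692059517), 37.49378967285156)
   0.163 245 [0.46  0.241 0.164] [0.623 0.347 0.175] ((0.5384531021118164, 0.3002861738204956), (0.1752915233373642, 0.08581332862377167), 12.066912651062012)
   0.175 81 [0.459 0.241 0.175] [0.593 0.349 0.188] ((0.5355266332626343, 0.2693040370941162), (0.13773150742053986, 0.08652405440807343), 47.96031188964844)
b1 tab 23 [0.603 0.044 0.156] [0.613 0.063 0.17 ] [0.608  0.0534 0.1644]
  bar 63 [0.601 0.008 0
[... 1373 characters left out ...]
352 0.188] ((0.545171320438385, 0.27997684478759766), (0.16338378190994263, 0.08852006494998932), 47.50951385498047)
b1 tab 31 [0.602 0.036 0.156] [0.614 0.064 0.17 ] [0.6084 0.0449 0.1656]
  bar 40 [0.604 0.006 0.118] [0.615 0.098 0.136] [0.6102 0.0308 0.1304] ((0.6081262230873108, 0.05216728523373604), (0.009143805131316185, 0.09261800348758698), 3.9779579639434814)
b2 tab 28 [0.681 0.037 0.155] [0.692 0.063 0.169] [0.6876 0.0432 0.1647]
  bar 42 [0.682 0.006 0.117] [0.691 0.098 0.134] [0.688  0.0256 0.1307] ((0.6864681839942932, 0.05184853821992874), (0.008421478793025017, 0.09248892962932587), 0.12454087287187576)
hung tab 34 [0.5718 0.3005 0.2065] [0.58  0.317 0.215] [0.563 0.293 0.19 ]
```

Run:
```python
from h import *
f=np.load("f0.npz")
for n,k in(("top","a"),("side","b")):
    P,rr,cc=cloud(n,f["d"+k])
    def box(x0,x1,y0,y1,z0,z1): return P[(P[:,0]>x0)&(P[:,0]<x1)&(P[:,1]>y0)&(P[:,1]<y1)&(P[:,2]>z0)&(P[:,2]<z1)]
    T=box(.45,.54,.22,.30,.155,.19); v=cv2.fitLine(T[:,:2].astype(np.float32),cv2.DIST_HUBER,0,.01,.01).ravel(); print(n,"arm yaw",np.arctan2(v[1],v[0])%np.pi,v[2:])
    d=v[:2]*np.sign(v[0]); pr=(T[:,:2]-v[2:])@d; print(" arm extents from",(v[2:]+d*pr.min()).round(4), "lat",np.percentile((T[:,:2]-v[2:])@[-d[1],d[0]],[2,50,98]).round(4))
    pr2=pr-pr.min(); 
    for a in np.arange(0,.03,.003):
        s=(pr2>=a)&(pr2<a+.003); print("   ",round(a,3),np.round(T[s,2].max() if s.any() else 0,3),end=";")
    print()
    o=v[2:]+d*pr.min()
    T=box(.5,.62,.2,.4,.19,.225); T2=box(.5,.62,.2,.4,.165,.225)
    print(" tab along",np.percentile((T[:,:2]-o)@d,[2,50,98]).round(3), "lat",np.percentile((T[:,:2]-o)@[-d[1],d[0]],[2,50,98]).round(3))
    T=box(.5,.62,.2,.4,.172,.182);w=T[:,:2]; v2=cv2.fitLine(w.astype(np.float32),cv2.DIST_HUBER,0,.01,.01).ravel(); print(" hung bar yaw",np.arctan2(v2[1],v2[0])%np.pi-np.pi/2,len(w))
    for x0,x1 in((.58,.65),(.66,.74)):
        T=box(x0,x1,-.01,.12,.117,.17); v2=cv2.fitLine(T[:,:2].astype(np.float32),cv2.DIST_HUBER,0,.01,.01).ravel(); print(" basket yaw",np.arctan2(v2[1],v2[0])%np.pi-np.pi/2,v2[2:])
    for nm in ["hook_tip","basket1_c","jar0_c"]:
        robot.read_camera(n); 
        for q in robot.tip_of(nm,n): print(nm,q["confidence"],atz(n,q["pixel"],{"hook_tip":.17,"basket1_c":.0825,"jar0_c":.075}[nm]).round(4))
```

```text
top arm yaw 0.52824336 [0.5004875  0.26691267]
 arm extents from [0.4614 0.2441] lat [-0.0058  0.0001  0.0063]
    0.0 0.187;    0.003 0.187;    0.006 0.184;    0.009 0.173;    0.012 0.173;    0.015 0.173;    0.018 0.171;    0.021 0.173;    0.024 0.175;    0.027 0.172;
 tab along [0.119 0.122 0.129] lat [-0.012  0.     0.012]
 hung bar yaw 0.4806491 93
 basket yaw 0.07547939 [0.60786176 0.04453452]
 basket yaw -0.002972126 [0.68208736 0.06213101]
hook_tip 0.69 [0.4658 0.2477 0.17  ]
basket1_c 0.73 [0.6864 0.0493 0.0825]
jar0_c 0.88 [ 0.4422 -0.1315  0.075 ]
side arm yaw 0.5044714 [0.51339346 0.27235878]
 arm extents from [0.4619 0.2439] lat [-0.0059 -0.0003  0.0107]
    0.0 0.185;    0.003 0.187;    0.006 0.173;    0.009 0.174;    0.012 0.173;    0.015 0.174;    0.018 0.17;    0.021 0.171;    0.024 0.174;    0.027 0.173;
 tab along [0.12  0.124 0.13 ] lat [-0.013 -0.005  0.012]
 hung bar yaw -1.048356 69
 basket yaw 0.026860952 [0.6096942  0.03997428]
 basket yaw -0.031222105 [0.687965   0.04055848]
hook_tip 0.85 [0.4742 0.2235 0.17  ]
basket1_c 0.79 [0.6853 0.067  0.0825]
jar0_c 0.61 [ 0.448  -0.1436  0.075 ]
```

```bash
cat > go.py <<'E'
import sys; from h import *
def go(x,y,z,yaw,show=True):
    s=robot.observe(); p=np.array(s["tool_pos"]); w=s["tool_rot"][2]
    R=cv2.Rodrigues(np.array([0,0,w]))[0]@np.diag([1,-1,-1])
    d=R.T@(np.array([x,y,z])-p); dy=-((yaw-w+np.pi)%(2*np.pi)-np.pi)
    print("tx %.4f ty %.4f tz %.4f yaw %.3f"%(*d,dy),"| now",p.round(4),np.round(s["tool_rot"],3),"F",np.round(s["contact_force"],1),"op",round(s["opening"],4),"t",round(s["time"],2),"q6",round(s["qpos"][5],2))
if __name__=="__main__": go(*map(float,sys.argv[1:5]))
E
python3 go.py 0.608 0.052 0.25 1.61
```

```text
tx 0.5752 ty -0.3213 tz -0.0233 yaw -1.184 | now [ 0.2169 -0.4782  0.2267] [3.142 0.    0.426] F [ 0.5  0.6 -0.4] op 0.0917 t 1.8 q6 -0.15
```

Call:
{"fn": "apply_moves", "kwargs": {
  "plan": [
    {"tx": 0.575, "ty": -0.321, "tz": -0.035, "yaw": -1.18, "grip": 0.0},
    {"tx": 0.575, "ty": -0.321, "tz": -0.035, "yaw": -1.18, "grip": 0.0},
    {"tx": 0.575, "ty": -0.321, "tz": -0.035, "yaw": -1.18, "grip": 0.0},
    {"tx": 0.575, "ty": -0.321, "tz": -0.035, "yaw": -1.18, "grip": 0.0},
    {"tx": 0.575, "ty": -0.321, "tz": -0.035, "yaw": -1.18, "grip": 0.0},
    {"tx": 0.575, "ty": -0.321, "tz": -0.035, "yaw": -1.18, "grip": 0.0},
    {"tx": 0.575, "ty": -0.321, "tz": -0.035, "yaw": -1.18, "grip": 0.0},
    {"tx": 0.575, "ty": -0.321, "tz": -0.035, "yaw": -1.18, "grip": 0.0}
  ]
}}

```text
time: 2.8
tool_pos: [0.5144, -0.0746, 0.2536]
tool_rot: [3.141, 0.0, 1.606]
contact_force: [0.8, -1.5, -0.1]
opening: 0.0458
```

```bash
python3 go.py 0.608 0.052 0.25 1.61
```

```text
tx 0.1232 ty 0.0980 tz 0.0036 yaw -0.004 | now [ 0.5144 -0.0746  0.2536] [3.141 0.    1.606] F [ 0.8 -1.5 -0.1] op 0.0458 t 2.8 q6 -0.33
```

Call:
{"fn": "apply_moves", "kwargs": {
  "plan": [
    {"tx": 0.123, "ty": 0.098, "tz": 0.0, "yaw": 0},
    {"tx": 0.123, "ty": 0.098, "tz": 0.0, "yaw": 0},
    {"tx": 0.123, "ty": 0.098, "tz": 0.0, "yaw": 0},
    {"tx": 0.123, "ty": 0.098, "tz": 0.0, "yaw": 0},
    {"tx": 0.123, "ty": 0.098, "tz": 0.05, "yaw": 0},
    {"tx": 0.123, "ty": 0.098, "tz": 0.08, "yaw": 0}
  ]
}}

```text
schema error: expected keys tx, ty, tz, yaw, grip
```

```bash
python3 - <<'E'
from h import *
for n in("side","top"):
    p,d=grab(n); 
    c={"side":(150,330,200,380),"top":(100,260,130,330)}[n]
    save(cv2.resize(p[c[0]:c[1],c[2]:c[3]],None,fx=3,fy=3),f"pics/b1_{n}.png")
E
python3 go.py 0.608 0.052 0.13 1.61
```

```text
tx 0.1197 ty 0.0970 tz 0.1234 yaw 0.002 | now [ 0.516  -0.0716  0.2534] [ 3.140e+00 -1.000e-03  1.612e+00] F [ 0.7 -0.6  0.5] op 0.0462 t 2.9 q6 -0.33
```

View pics/b1_side.png

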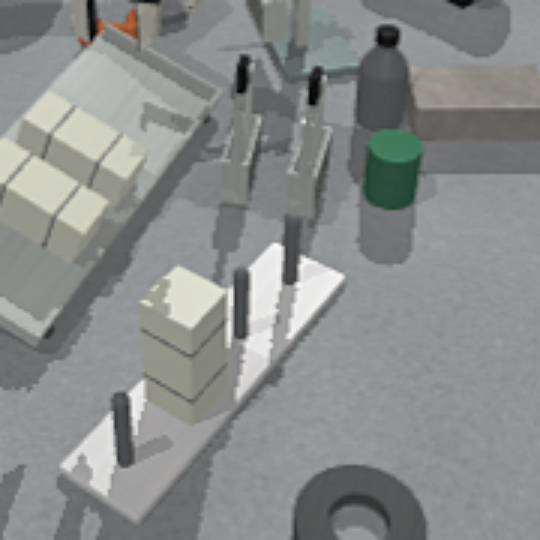

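Call:
{"fn": "apply_moves", "kwargs": {
  "plan": [
    {"tx": 0.12, "ty": 0.096, "tz": 0.0, "yaw": 0, "grip": 0},
    {"tx": 0.12, "ty": 0.096, "tz": 0.0, "yaw": 0, "grip": 0},
    {"tx": 0.12, "ty": 0.096, "tz": 0.0, "yaw": 0, "grip": 0},
    {"tx": 0.12, "ty": 0.096, "tz": 0.0, "yaw": 0, "grip": 0},
    {"tx": 0.12, "ty": 0.096, "tz": 0.04, "yaw": 0, "grip": 0},
    {"tx": 0.12, "ty": 0.096, "tz": 0.07, "yaw": 0, "grip": 0},
    {"tx": 0.12, "ty": 0.096, "tz": 0.07, "yaw": 0, "grip": 0}
  ]
}}

```text
time: 3.78
tool_pos: [0.6032, 0.0455, 0.1812]
tool_rot: [-3.136, 0.0, 1.604]
contact_force: [-0.1, -0.6, -0.6]
opening: 0.0462
```

```bash
python3 - <<'E'
from h import *
for n in("side","top"):
    p,d=grab(n); 
    c={"side":(120,250,230,360),"top":(100,260,130,330)}[n]
    save(cv2.resize(p[c[0]:c[1],c[2]:c[3]],None,fx=4,fy=4),f"pics/b1b_{n}.png")
E
python3 go.py 0.608 0.052 0.13 1.61
```

```text
tx 0.0061 ty 0.0029 tz 0.0544 yaw -0.005 | now [0.6053 0.0458 0.1844] [3.14  0.    1.605] F [0.1 0.1 0.2] op 0.0465 t 3.88 q6 -0.08
```

View pics/b1b_side.png

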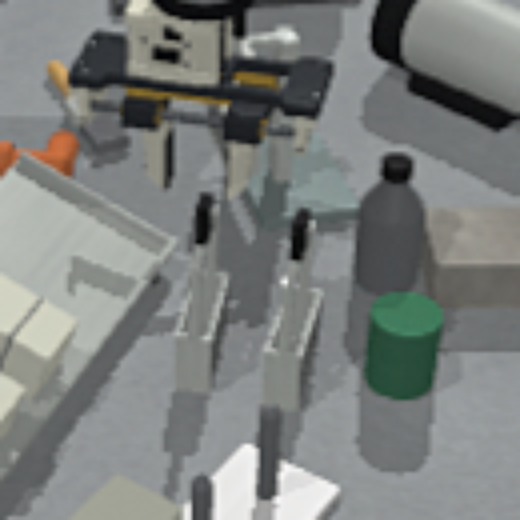

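Call:
{"fn": "apply_moves", "kwargs": {
  "plan": [
    {"tx": 0.006, "ty": 0.003, "tz": 0.02, "yaw": 0, "grip": 0},
    {"tx": 0.006, "ty": 0.003, "tz": 0.04, "yaw": 0, "grip": 0},
    {"tx": 0.006, "ty": 0.003, "tz": 0.054, "yaw": 0, "grip": 0},
    {"tx": 0.006, "ty": 0.003, "tz": 0.054, "yaw": 0, "grip": 0},
    {"tx": 0.006, "ty": 0.003, "tz": 0.054, "yaw": 0, "grip": -1},
    {"tx": 0.006, "ty": 0.003, "tz": 0.054, "yaw": 0, "grip": -1},
    {"tx": 0.006, "ty": 0.003, "tz": 0.054, "yaw": 0, "grip": -1},
    {"tx": 0.006, "ty": 0.003, "tz": 0.054, "yaw": 0, "grip": -1}
  ],
  "force": 30
}}

```text
time: 4.88
tool_pos: [0.6079, 0.053, 0.1295]
tool_rot: [3.141, 0.0, 1.606]
contact_force: [-1.2, 0.3, 2.6]
opening: 0.0105
```

```bash
python3 go.py 0.608 0.052 0.25 1.61
```

```text
tx -0.0010 ty 0.0000 tz -0.1205 yaw -0.004 | now [0.6079 0.053  0.1295] [3.141 0.    1.606] F [-1.2  0.3  2.6] op 0.0105 t 4.88 q6 -0.07
```

Call:
{"fn": "apply_moves", "kwargs": {
  "plan": [
    {"tx": 0, "ty": 0, "tz": -0.04, "yaw": 0, "grip": -1},
    {"tx": 0, "ty": 0, "tz": -0.08, "yaw": 0, "grip": -1},
    {"tx": 0, "ty": 0, "tz": -0.12, "yaw": 0, "grip": -1},
    {"tx": 0.03, "ty": -0.03, "tz": -0.12, "yaw": -0.08, "grip": -1},
    {"tx": 0.06, "ty": -0.06, "tz": -0.12, "yaw": -0.2, "grip": -1},
    {"tx": 0.09, "ty": -0.09, "tz": -0.12, "yaw": -0.3, "grip": -1},
    {"tx": 0.12, "ty": -0.12, "tz": -0.12, "yaw": -0.4, "grip": -1},
    {"tx": 0.14, "ty": -0.145, "tz": -0.12, "yaw": -0.49, "grip": -1}
  ]
}}

```text
time: 5.88
tool_pos: [0.4564, 0.1888, 0.2488]
tool_rot: [-3.14, -0.001, 2.1]
contact_force: [-0.2, -0.6, -3.2]
opening: 0.0096
```

```bash
python3 go.py 0.4226 0.2214 0.25 2.096
```

```text
tx 0.0452 ty -0.0127 tz -0.0012 yaw 0.004 | now [0.4564 0.1888 0.2488] [-3.14e+00 -1.00e-03  2.10e+00] F [-0.2 -0.6 -3.2] op 0.0096 t 5.88 q6 -0.29
```

Call:
{"fn": "apply_moves", "kwargs": {
  "plan": [
    {"tx": 0.025, "ty": -0.013, "tz": 0, "yaw": 0, "grip": -1},
    {"tx": 0.045, "ty": -0.013, "tz": 0, "yaw": 0, "grip": -1},
    {"tx": 0.045, "ty": -0.013, "tz": 0, "yaw": 0, "grip": -1},
    {"tx": 0.045, "ty": -0.013, "tz": 0.03, "yaw": 0, "grip": -1},
    {"tx": 0.045, "ty": -0.013, "tz": 0.032, "yaw": 0, "grip": -1},
    {"tx": 0.045, "ty": -0.013, "tz": 0.032, "yaw": 0, "grip": -1}
  ]
}}

```text
time: 6.62
tool_pos: [0.4248, 0.2199, 0.2176]
tool_rot: [-3.141, 0.0, 2.095]
contact_force: [-0.4, 0.5, -3.4]
opening: 0.01
```

```bash
python3 - <<'E'
from h import *
for n in("side","top"):
    p,d=grab(n); np.savez(f"f1_{n}.npz",p=p,d=d)
    c={"side":(90,220,210,340),"top":(120,280,100,260)}[n]
    save(cv2.resize(p[c[0]:c[1],c[2]:c[3]],None,fx=4,fy=4)[:580],f"pics/h1_{n}.png")
E
python3 go.py 0.527 0.282 0.2175 2.096
```

```text
tx 0.0025 ty 0.1193 tz 0.0006 yaw -0.001 | now [0.425  0.2201 0.2181] [3.14  0.    2.095] F [ 0.1 -1.  -3.2] op 0.0098 t 6.72 q6 -0.21
```

View pics/h1_side.png

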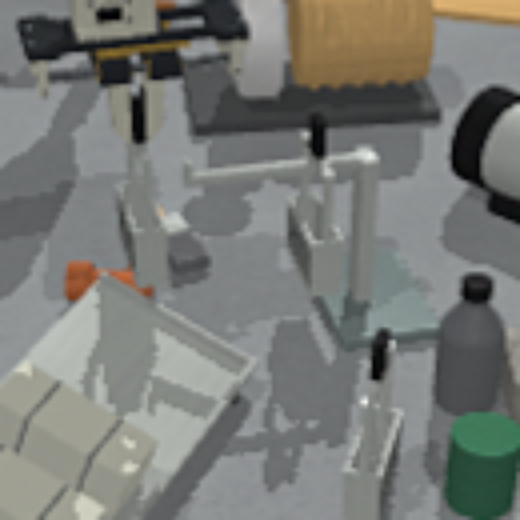

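View pics/h1_top.png

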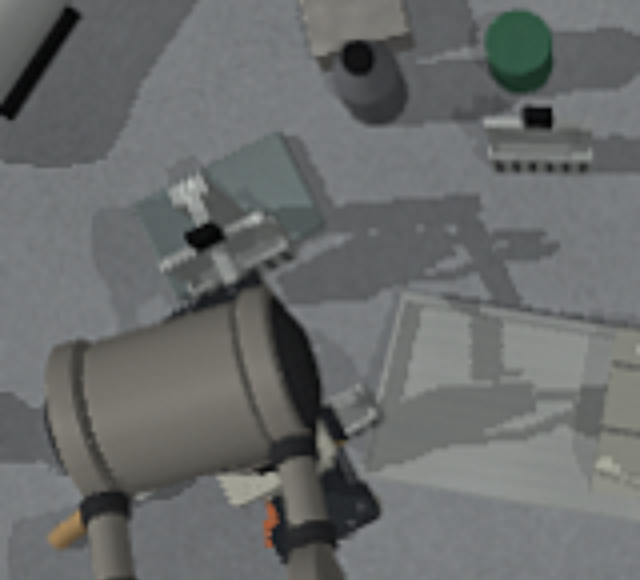

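Run:
```python
from h import *
f=np.load("f1_side.npz"); P,_,_=cloud("side",f["d"])
d=np.array([np.cos(.525),np.sin(.525)]); e=np.array([-d[1],d[0]]); o=np.array([.4615,.244])
a=(P[:,:2]-o)@d; l=(P[:,:2]-o)@e
m=(a>-.08)&(a<-.01)&(abs(l)<.07)&(P[:,2]>.07)&(P[:,2]<.3)
for z in np.arange(.07,.3,.01):
    s=m&(P[:,2]>=z)&(P[:,2]<z+.01)
    if s.any(): print(z.round(3),s.sum(),"along",a[s].min().round(3),a[s].max().round(3),"lat",l[s].min().round(3),l[s].max().round(3))
```

```text
0.07 33 along -0.08 -0.05 lat -0.051 -0.019
0.08 11 along -0.079 -0.034 lat -0.048 -0.016
0.09 20 along -0.058 -0.031 lat -0.053 0.034
0.1 32 along -0.059 -0.031 lat -0.054 0.042
0.11 35 along -0.059 -0.03 lat -0.053 0.043
0.12 35 along -0.059 -0.03 lat -0.052 0.044
0.13 39 along -0.059 -0.03 lat -0.053 0.041
0.14 48 along -0.059 -0.028 lat -0.053 0.045
0.15 23 along -0.058 -0.028 lat -0.052 0.038
0.16 15 along -0.047 -0.039 lat -0.054 0.036
0.17 12 along -0.048 -0.04 lat -0.051 0.035
0.18 13 along -0.047 -0.039 lat -0.053 0.036
0.19 9 along -0.046 -0.038 lat -0.049 0.034
0.2 5 along -0.047 -0.043 lat -0.053 -0.05
0.21 16 along -0.052 -0.039 lat -0.051 -0.01
0.22 24 along -0.059 -0.027 lat -0.045 -0.009
0.23 31 along -0.065 -0.023 lat -0.019 -0.003
0.24 33 along -0.066 -0.023 lat -0.018 -0.007
0.25 43 along -0.067 -0.023 lat -0.018 0.007
0.26 30 along -0.067 -0.023 lat -0.018 0.005
0.27 25 along -0.068 -0.019 lat -0.018 0.008
0.28 9 along -0.078 -0.022 lat -0.037 0.01
0.29 52 along -0.08 -0.012 lat -0.043 0.023
```

Call:
{"fn": "apply_moves", "kwargs": {
  "plan": [
    {"tx": 0.004, "ty": 0.0, "tz": 0.003, "yaw": 0, "grip": -1},
    {"tx": 0.004, "ty": 0.02, "tz": 0.003, "yaw": 0, "grip": -1},
    {"tx": 0.004, "ty": 0.04, "tz": 0.003, "yaw": 0, "grip": -1},
    {"tx": 0.004, "ty": 0.06, "tz": 0.003, "yaw": 0, "grip": -1},
    {"tx": 0.004, "ty": 0.08, "tz": 0.003, "yaw": 0, "grip": -1},
    {"tx": 0.004, "ty": 0.1, "tz": 0.003, "yaw": 0, "grip": -1},
    {"tx": 0.004, "ty": 0.117, "tz": 0.003, "yaw": 0, "grip": -1},
    {"tx": 0.004, "ty": 0.117, "tz": 0.003, "yaw": 0, "grip": -1}
  ]
}}

```text
time: 7.72
tool_pos: [0.524, 0.2828, 0.2139]
tool_rot: [3.142, 0.0, 2.096]
contact_force: [-0.1, 0.3, -3.7]
opening: 0.0096
```

```bash
python3 - <<'E'
from h import *
for n in("side",):
    p,d=grab(n); np.savez(f"f2_{n}.npz",p=p,d=d)
    c={"side":(90,220,210,340),"top":(120,280,100,260)}[n]
    save(cv2.resize(p[c[0]:c[1],c[2]:c[3]],None,fx=4,fy=4)[:580],f"pics/h2_{n}.png")
E
python3 go.py 0.527 0.282 0.178 2.096
```

```text
tx -0.0023 ty 0.0030 tz 0.0359 yaw 0.000 | now [0.5233 0.2825 0.2139] [-3.141 -0.     2.096] F [ 0.1  0.3 -3.3] op 0.0098 t 7.78 q6 -0.16
```

View pics/h2_side.png

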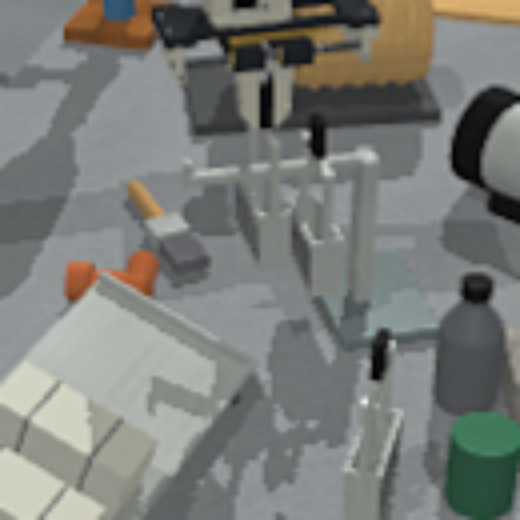

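Call:
{"fn": "apply_moves", "kwargs": {
  "plan": [
    {"tx": 0, "ty": 0.0, "tz": 0.015, "yaw": 0, "grip": -1},
    {"tx": 0, "ty": 0.0, "tz": 0.025, "yaw": 0, "grip": -1},
    {"tx": 0, "ty": 0.0, "tz": 0.031, "yaw": 0, "grip": -1},
    {"tx": 0, "ty": 0.0, "tz": 0.034, "yaw": 0, "grip": -1},
    {"tx": 0, "ty": 0.0, "tz": 0.036, "yaw": 0, "grip": -1},
    {"tx": 0, "ty": 0.0, "tz": 0.036, "yaw": 0, "grip": -1}
  ]
}}

```text
time: 8.52
tool_pos: [0.5236, 0.2824, 0.1783]
tool_rot: [3.141, 0.0, 2.096]
contact_force: [-0.2, 0.3, -3.8]
opening: 0.0103
```

Still carrying the weight; lower a little until it bears.

Call:
{"fn": "apply_moves", "kwargs": {
  "plan": [
    {"tx": 0, "ty": 0.0, "tz": 0.002, "yaw": 0, "grip": -1},
    {"tx": 0, "ty": 0.0, "tz": 0.002, "yaw": 0, "grip": -1}
  ]
}}

```text
time: 8.78
tool_pos: [0.5238, 0.2825, 0.1774]
tool_rot: [3.14, 0.0, 2.096]
contact_force: [-1.7, -0.5, 3.8]
opening: 0.0099
```

Contact. Release and rise.

Call:
{"fn": "apply_moves", "kwargs": {
  "plan": [
    {"tx": 0, "ty": 0.0, "tz": 0.0, "yaw": 0, "grip": -0.4},
    {"tx": 0, "ty": 0.0, "tz": 0.0, "yaw": 0, "grip": -0.4},
    {"tx": 0, "ty": 0.0, "tz": 0.0, "yaw": 0, "grip": -0.4},
    {"tx": 0, "ty": 0.0, "tz": -0.02, "yaw": 0, "grip": -0.4},
    {"tx": 0, "ty": 0.0, "tz": -0.05, "yaw": 0, "grip": -0.4},
    {"tx": 0, "ty": 0.0, "tz": -0.1, "yaw": 0, "grip": -0.4},
    {"tx": 0, "ty": 0.0, "tz": -0.1, "yaw": 0, "grip": -0.4}
  ]
}}

```text
time: 9.65
tool_pos: [0.5252, 0.2831, 0.2806]
tool_rot: [3.133, 0.001, 2.096]
contact_force: [0.7, 0.4, -0.2]
opening: 0.0275
```

```bash
python3 - <<'E'
from h import *
for n in("side",):
    p,d=grab(n); np.savez(f"f3_{n}.npz",p=p,d=d)
    c={"side":(90,220,210,340),"top":(120,280,100,260)}[n]
    save(cv2.resize(p[c[0]:c[1],c[2]:c[3]],None,fx=4,fy=4)[:580],f"pics/h3_{n}.png")
E
python3 go.py 0.6855 0.052 0.25 1.56
```

```text
tx -0.2804 ty 0.0239 tz 0.0280 yaw 0.536 | now [0.5243 0.2826 0.278 ] [3.138e+00 1.000e-03 2.096e+00] F [ 0.3 -0.  -0.3] op 0.0275 t 9.7 q6 -0.16
```

View pics/h3_side.png

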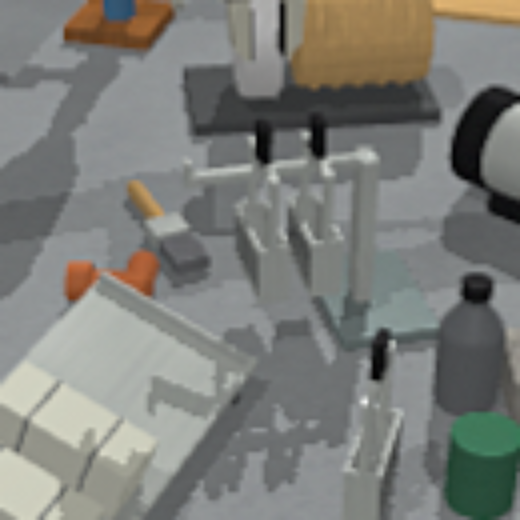

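Call:
{"fn": "apply_moves", "kwargs": {
  "plan": [
    {"tx": -0.28, "ty": 0.024, "tz": 0.0, "yaw": 0.536, "grip": 0},
    {"tx": -0.28, "ty": 0.024, "tz": 0.0, "yaw": 0.536, "grip": 0},
    {"tx": -0.28, "ty": 0.024, "tz": 0.0, "yaw": 0.536, "grip": 0},
    {"tx": -0.28, "ty": 0.024, "tz": 0.0, "yaw": 0.536, "grip": 0},
    {"tx": -0.28, "ty": 0.024, "tz": 0.0, "yaw": 0.536, "grip": 0},
    {"tx": -0.28, "ty": 0.024, "tz": 0.04, "yaw": 0.536, "grip": 0},
    {"tx": -0.28, "ty": 0.024, "tz": 0.09, "yaw": 0.536, "grip": 0},
    {"tx": -0.28, "ty": 0.024, "tz": 0.09, "yaw": 0.536, "grip": 0}
  ]
}}

```text
time: 10.7
tool_pos: [0.6816, 0.052, 0.1801]
tool_rot: [-3.129, -0.0, 1.56]
contact_force: [0.9, 0.6, 0.7]
opening: 0.046
```

```bash
python3 - <<'E'
from h import *
for n in("side",):
    p,d=grab(n)
    save(cv2.resize(p[120:250,230:360],None,fx=4,fy=4),f"pics/b2_{n}.png")
E
python3 go.py 0.686 0.052 0.13 1.56
```

```text
tx -0.0001 ty 0.0025 tz 0.0540 yaw -0.000 | now [0.6835 0.0521 0.184 ] [-3.136 -0.     1.56 ] F [-0.3  0.1  1.5] op 0.046 t 10.75 q6 -0.02
```

View pics/b2_side.png

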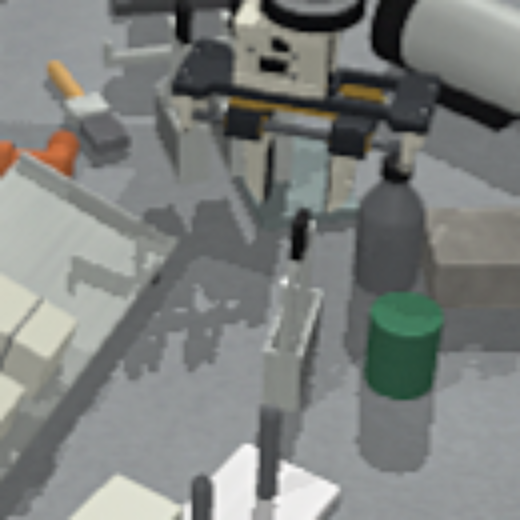

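Fingers straddle the tab (300,235). Descend and grip.

Call:
{"fn": "apply_moves", "kwargs": {
  "plan": [
    {"tx": 0, "ty": 0.001, "tz": 0.02, "yaw": 0, "grip": 0},
    {"tx": 0, "ty": 0.001, "tz": 0.04, "yaw": 0, "grip": 0},
    {"tx": 0, "ty": 0.001, "tz": 0.054, "yaw": 0, "grip": 0},
    {"tx": 0, "ty": 0.001, "tz": 0.054, "yaw": 0, "grip": 0},
    {"tx": 0, "ty": 0.001, "tz": 0.054, "yaw": 0, "grip": -1},
    {"tx": 0, "ty": 0.001, "tz": 0.054, "yaw": 0, "grip": -1},
    {"tx": 0, "ty": 0.001, "tz": 0.054, "yaw": 0, "grip": -1},
    {"tx": 0, "ty": 0.001, "tz": 0.054, "yaw": 0, "grip": -1}
  ],
  "force": 30
}}

```text
time: 11.75
tool_pos: [0.6857, 0.0521, 0.1325]
tool_rot: [3.141, 0.0, 1.56]
contact_force: [-0.4, 0.0, 0.2]
opening: 0.0103
```

```bash
python3 go.py 0.4226 0.2254 0.25 2.096
```

```text
tx 0.1704 ty -0.2650 tz -0.1175 yaw -0.536 | now [0.6857 0.0521 0.1325] [3.141 0.    1.56 ] F [-0.4  0.   0.2] op 0.0103 t 11.75 q6 -0.02
```

Call:
{"fn": "apply_moves", "kwargs": {
  "plan": [
    {"tx": 0, "ty": 0, "tz": -0.04, "yaw": 0, "grip": -1},
    {"tx": 0, "ty": 0, "tz": -0.08, "yaw": 0, "grip": -1},
    {"tx": 0, "ty": 0, "tz": -0.12, "yaw": 0, "grip": -1},
    {"tx": 0.02, "ty": -0.035, "tz": -0.12, "yaw": -0.1, "grip": -1},
    {"tx": 0.05, "ty": -0.08, "tz": -0.12, "yaw": -0.2, "grip": -1},
    {"tx": 0.08, "ty": -0.125, "tz": -0.12, "yaw": -0.3, "grip": -1},
    {"tx": 0.11, "ty": -0.17, "tz": -0.12, "yaw": -0.4, "grip": -1},
    {"tx": 0.14, "ty": -0.215, "tz": -0.12, "yaw": -0.536, "grip": -1}
  ]
}}

```text
time: 12.75
tool_pos: [0.4703, 0.1952, 0.2518]
tool_rot: [-3.141, -0.0, 2.1]
contact_force: [0.1, 0.3, -2.6]
opening: 0.01
```

```bash
python3 go.py 0.4226 0.2254 0.25 2.096
```

```text
tx 0.0502 ty -0.0259 tz 0.0018 yaw 0.004 | now [0.4703 0.1952 0.2518] [-3.141 -0.     2.1  ] F [ 0.1  0.3 -2.6] op 0.01 t 12.75 q6 -0.29
```

Call:
{"fn": "apply_moves", "kwargs": {
  "plan": [
    {"tx": 0.0, "ty": -0.03, "tz": 0, "yaw": 0, "grip": -1},
    {"tx": 0.03, "ty": -0.03, "tz": 0, "yaw": 0, "grip": -1},
    {"tx": 0.05, "ty": -0.03, "tz": 0, "yaw": 0, "grip": -1},
    {"tx": 0.05, "ty": -0.03, "tz": 0.0, "yaw": 0, "grip": -1},
    {"tx": 0.05, "ty": -0.03, "tz": 0.034, "yaw": 0, "grip": -1},
    {"tx": 0.05, "ty": -0.03, "tz": 0.034, "yaw": 0, "grip": -1},
    {"tx": 0.05, "ty": -0.03, "tz": 0.034, "yaw": 0, "grip": -1}
  ]
}}

```text
time: 13.62
tool_pos: [0.4218, 0.2224, 0.2189]
tool_rot: [3.141, 0.0, 2.095]
contact_force: [0.7, -0.5, -2.9]
opening: 0.0099
```

```bash
python3 - <<'E'
from h import *
p,D=grab("side"); P,_,_=cloud("side",D)
save(cv2.resize(p[90:220,210:340],None,fx=4,fy=4),"pics/h4.png")
d=np.array([np.cos(.525),np.sin(.525)]); e=np.array([-d[1],d[0]]); o=np.array([.4615,.244])
a=(P[:,:2]-o)@d; l=(P[:,:2]-o)@e
m=(a>-.08)&(a<-.01)&(abs(l)<.07)&(P[:,2]>.07)&(P[:,2]<.3)
for z in np.arange(.08,.24,.01):
    s=m&(P[:,2]>=z)&(P[:,2]<z+.01)
    if s.any(): print(z.round(3),s.sum(),"along",a[s].min().round(3),a[s].max().round(3),"lat",l[s].min().round(3),l[s].max().round(3))
E
python3 go.py 0.489 0.262 0.2175 2.096
```

```text
0.08 14 along -0.08 -0.034 lat -0.042 0.027
0.09 31 along -0.06 -0.03 lat -0.045 0.049
0.1 34 along -0.06 -0.028 lat -0.044 0.047
0.11 39 along -0.06 -0.029 lat -0.048 0.05
0.12 33 along -0.06 -0.032 lat -0.046 0.047
0.13 40 along -0.06 -0.032 lat -0.046 0.047
0.14 50 along -0.06 -0.029 lat -0.045 0.048
0.15 12 along -0.057 -0.033 lat -0.048 0.044
0.16 13 along -0.049 -0.041 lat -0.046 0.051
0.17 13 along -0.049 -0.041 lat -0.044 0.046
0.18 12 along -0.049 -0.041 lat -0.045 0.042
0.19 10 along -0.049 -0.041 lat -0.045 0.04
0.2 7 along -0.049 -0.041 lat -0.046 -0.04
0.21 20 along -0.05 -0.041 lat -0.047 -0.01
0.22 19 along -0.059 -0.03 lat -0.016 -0.004
0.23 30 along -0.066 -0.023 lat -0.013 -0.005
tx 0.0006 ty 0.0778 tz 0.0018 yaw -0.001 | now [0.422  0.2225 0.2193] [3.14  0.    2.095] F [ 0.3  0.7 -3.4] op 0.0101 t 13.68 q6 -0.2
```

View pics/h4.png

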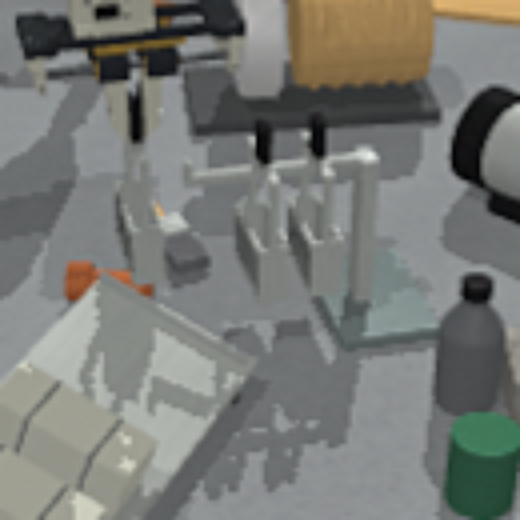

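Call:
{"fn": "apply_moves", "kwargs": {
  "plan": [
    {"tx": 0.0, "ty": 0.0, "tz": 0.002, "yaw": 0, "grip": -1},
    {"tx": 0.0, "ty": 0.02, "tz": 0.002, "yaw": 0, "grip": -1},
    {"tx": 0.0, "ty": 0.04, "tz": 0.002, "yaw": 0, "grip": -1},
    {"tx": 0.0, "ty": 0.06, "tz": 0.002, "yaw": 0, "grip": -1},
    {"tx": 0.0, "ty": 0.075, "tz": 0.002, "yaw": 0, "grip": -1},
    {"tx": 0.0, "ty": 0.075, "tz": 0.002, "yaw": 0, "grip": -1},
    {"tx": 0.0, "ty": 0.075, "tz": 0.002, "yaw": 0, "grip": -1}
  ]
}}

```text
time: 14.55
tool_pos: [0.4856, 0.26, 0.2163]
tool_rot: [-3.141, 0.0, 2.096]
contact_force: [0.3, 0.3, -4.0]
opening: 0.0097
```

```bash
python3 - <<'E'
from h import *
p,D=grab("side")
save(cv2.resize(p[90:220,210:340],None,fx=4,fy=4),"pics/h5.png")
E
python3 go.py 0.489 0.262 0.180 2.096
```

```text
tx 0.0000 ty 0.0040 tz 0.0363 yaw -0.000 | now [0.4855 0.2599 0.2163] [-3.141  0.     2.096] F [ 0.4 -0.1 -4. ] op 0.0099 t 14.6 q6 -0.17
```

View pics/h5.png

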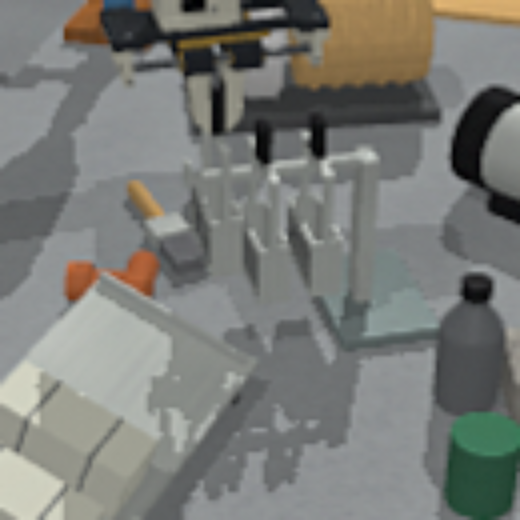

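Call:
{"fn": "apply_moves", "kwargs": {
  "plan": [
    {"tx": 0, "ty": 0.002, "tz": 0.015, "yaw": 0, "grip": -1},
    {"tx": 0, "ty": 0.002, "tz": 0.025, "yaw": 0, "grip": -1},
    {"tx": 0, "ty": 0.002, "tz": 0.031, "yaw": 0, "grip": -1},
    {"tx": 0, "ty": 0.002, "tz": 0.034, "yaw": 0, "grip": -1},
    {"tx": 0, "ty": 0.002, "tz": 0.036, "yaw": 0, "grip": -1},
    {"tx": 0, "ty": 0.002, "tz": 0.036, "yaw": 0, "grip": -1}
  ]
}}

```text
time: 15.35
tool_pos: [0.4879, 0.2613, 0.1805]
tool_rot: [3.141, 0.0, 2.096]
contact_force: [-0.1, -0.7, -2.6]
opening: 0.0095
```

Call:
{"fn": "apply_moves", "kwargs": {
  "plan": [
    {"tx": 0, "ty": 0.0, "tz": 0.001, "yaw": 0, "grip": -1},
    {"tx": 0, "ty": 0.0, "tz": 0.001, "yaw": 0, "grip": -1}
  ]
}}

```text
time: 15.6
tool_pos: [0.488, 0.2613, 0.1804]
tool_rot: [3.14, 0.0, 2.096]
contact_force: [-2.7, -0.7, 5.2]
opening: 0.0098
```

Call:
{"fn": "apply_moves", "kwargs": {
  "plan": [
    {"tx": 0, "ty": 0.0, "tz": 0.0, "yaw": 0, "grip": -0.5},
    {"tx": 0, "ty": 0.0, "tz": 0.0, "yaw": 0, "grip": -0.5},
    {"tx": 0, "ty": 0.0, "tz": 0.0, "yaw": 0, "grip": -0.5},
    {"tx": 0, "ty": 0.0, "tz": -0.02, "yaw": 0, "grip": -0.5},
    {"tx": 0, "ty": 0.0, "tz": -0.05, "yaw": 0, "grip": -0.5},
    {"tx": 0, "ty": 0.0, "tz": -0.1, "yaw": 0, "grip": -0.5},
    {"tx": 0, "ty": 0.0, "tz": -0.12, "yaw": 0, "grip": -0.5}
  ]
}}

```text
time: 16.48
tool_pos: [0.4887, 0.2616, 0.3022]
tool_rot: [3.137, 0.001, 2.096]
contact_force: [-0.1, -0.0, -0.3]
opening: 0.0228
```

```bash
python3 - <<'E'
from h import *
p,D=grab("side")
save(cv2.resize(p[90:220,210:340],None,fx=4,fy=4),"pics/h6.png")
E
python3 go.py 0.45 0.1 0.3 2.096
```

```text
tx -0.1204 ty -0.1150 tz 0.0039 yaw -0.000 | now [0.4891 0.2618 0.3039] [3.134e+00 1.000e-03 2.096e+00] F [0.1 0.8 2.2] op 0.0232 t 16.52 q6 -0.17
```

View pics/h6.png

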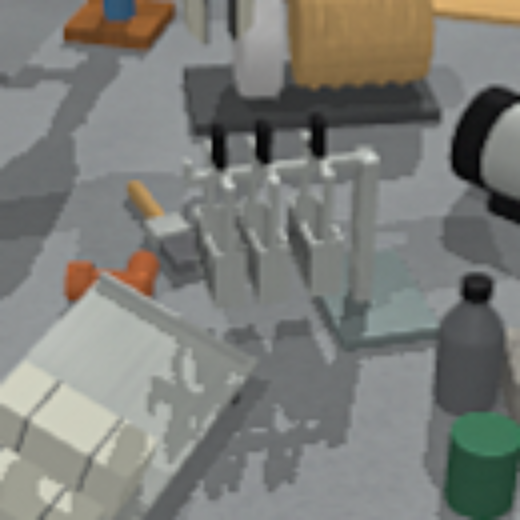

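```bash
cat > fj.py <<'E'
from h import *
import sys
s=np.array([-.3577,.0471,.2091]); th=np.arctan(np.hypot(*s[:2])); yaw=np.arctan2(-s[1],-s[0])
ex=np.array([np.cos(th)*np.cos(yaw),np.cos(th)*np.sin(yaw),-np.sin(th)]); ey=np.array([-np.sin(yaw),np.cos(yaw),0]); nz=np.cross(ex,ey)
for n in("top","side"):
    p,d=grab(n); save(cv2.resize(p,(768,576)),f"pics/{sys.argv[1]}_{n}.png")
    P,rr,cc=cloud(n,d); h=P@nz-s[2]*np.cos(th)
    m=(h>.045)&(h<.065)&(P[:,0]>.34)&(P[:,0]<.58)&(P[:,1]<.2)&(P[:,1]>-.3)
    Q=P[m];H=h[m]; uv=np.c_[Q@ex,Q@ey]
    g=np.zeros((400,700),np.uint8); g[((uv[:,0]-.2)*1000).astype(int).clip(0,399),((uv[:,1]+.35)*1000).astype(int).clip(0,699)]=255
    g=cv2.morphologyEx(g,cv2.MORPH_CLOSE,np.ones((11,11)))
    N,L=cv2.connectedComponents(g)
    l=L[((uv[:,0]-.2)*1000).astype(int).clip(0,399),((uv[:,1]+.35)*1000).astype(int).clip(0,699)]
    for k in range(1,N):
        if (l==k).sum()<80: continue
        r=cv2.minAreaRect(uv[l==k].astype(np.float32)); hh=np.median(H[l==k])
        C=ex*r[0][0]+ey*r[0][1]+nz*(s[2]*np.cos(th)+hh-.027)
        print(n,(l==k).sum(),np.round(r[1],3),round(r[2],1),"h",hh.round(4),"C",C.round(4),"grasp(-50)",(C-ex*.05).round(4))
E
python3 fj.py j0
```

```text
top 598 [0.055 0.133] 89.9 h 0.0527 C [ 0.4377 -0.1249  0.074 ] grasp(-50) [ 0.3911 -0.1188  0.0909]
top 590 [0.054 0.132] 89.8 h 0.053 C [ 0.4501 -0.0348  0.0741] grasp(-50) [ 0.4034 -0.0286  0.0911]
side 652 [0.058 0.131] 89.3 h 0.0537 C [ 0.4369 -0.1267  0.0752] grasp(-50) [ 0.3903 -0.1206  0.0922]
side 564 [0.059 0.13 ] 89.9 h 0.054 C [ 0.4492 -0.0375  0.0754] grasp(-50) [ 0.4025 -0.0314  0.0924]
```

View pics/j0_top.png

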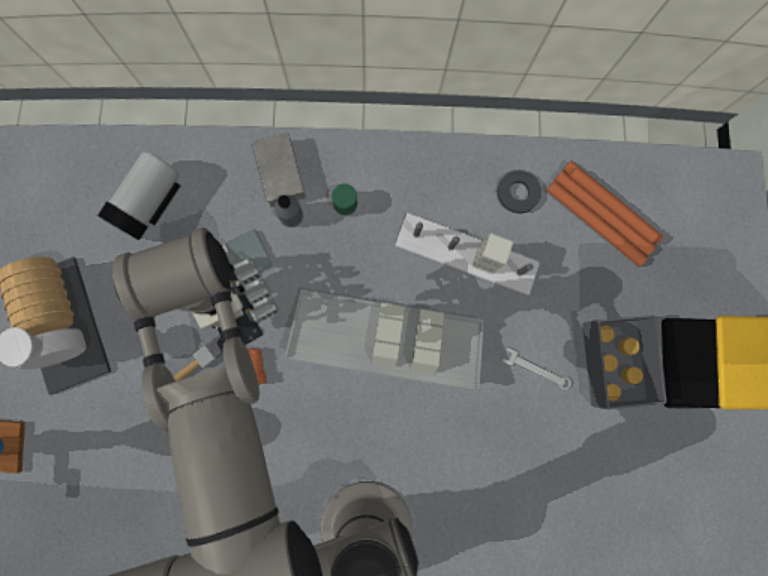

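```bash
python3 go.py 0.403 -0.030 0.22 3.01
```

```text
tx -0.2095 ty -0.2197 tz 0.0797 yaw -0.914 | now [0.4881 0.2614 0.2997] [3.14  0.    2.096] F [-0.4  0.2 -1.2] op 0.0228 t 16.62 q6 -0.17
```

Call:
{"fn": "apply_moves", "kwargs": {
  "plan": [
    {"tx": -0.209, "ty": -0.22, "tz": 0.0, "yaw": -0.914, "grip": 0.52},
    {"tx": -0.209, "ty": -0.22, "tz": 0.0, "yaw": -0.914, "grip": 0.52},
    {"tx": -0.209, "ty": -0.22, "tz": 0.0, "yaw": -0.914, "grip": 0.52},
    {"tx": -0.209, "ty": -0.22, "tz": 0.0, "yaw": -0.914, "grip": 0.52},
    {"tx": -0.209, "ty": -0.22, "tz": 0.02, "yaw": -0.914, "grip": 0.52},
    {"tx": -0.209, "ty": -0.22, "tz": 0.06, "yaw": -0.914, "grip": 0.52},
    {"tx": -0.209, "ty": -0.22, "tz": 0.1, "yaw": -0.914, "grip": 0.52},
    {"tx": -0.209, "ty": -0.22, "tz": 0.12, "yaw": -0.914, "grip": 0.52}
  ]
}}

```text
time: 17.62
tool_pos: [0.3999, -0.0298, 0.176]
tool_rot: [3.141, -0.006, 3.008]
contact_force: [-0.4, 0.4, 0.4]
opening: 0.0696
```

```bash
python3 - <<'E'
from h import *
p,D=grab("side")
save(cv2.resize(p[150:290,150:290],None,fx=4,fy=4),"pics/j1.png")
E
python3 go.py 0.403 -0.030 0.073 3.01
```

```text
tx -0.0039 ty -0.0001 tz 0.1015 yaw -0.001 | now [ 0.3991 -0.0294  0.1745] [ 3.141 -0.008  3.009] F [-1.5  0.6 -1.6] op 0.0692 t 17.68 q6 -1.7
```

View pics/j1.png

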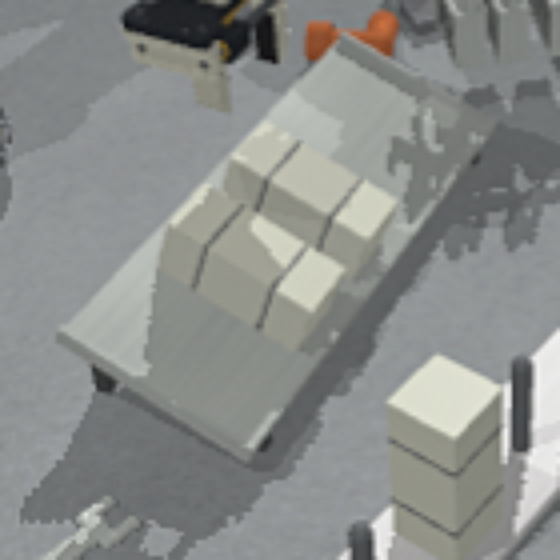

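Call:
{"fn": "apply_moves", "kwargs": {
  "plan": [
    {"tx": -0.003, "ty": 0, "tz": 0.0, "yaw": 0, "grip": 0.52},
    {"tx": -0.003, "ty": 0, "tz": 0.03, "yaw": 0, "grip": 0.52},
    {"tx": -0.003, "ty": 0, "tz": 0.06, "yaw": 0, "grip": 0.52},
    {"tx": -0.003, "ty": 0, "tz": 0.08, "yaw": 0, "grip": 0.52},
    {"tx": -0.003, "ty": 0, "tz": 0.095, "yaw": 0, "grip": 0.52},
    {"tx": -0.003, "ty": 0, "tz": 0.1, "yaw": 0, "grip": 0.52},
    {"tx": -0.003, "ty": 0, "tz": 0.1, "yaw": 0, "grip": 0.52}
  ]
}}

```text
time: 18.55
tool_pos: [0.4057, -0.0303, 0.0797]
tool_rot: [-3.141, 0.001, 3.01]
contact_force: [-0.2, -0.0, 0.1]
opening: 0.0699
```

```bash
python3 - <<'E'
from h import *
p,D=grab("side")
save(cv2.resize(p[150:290,150:290],None,fx=4,fy=4),"pics/j2.png")
p,D=grab("top")
save(cv2.resize(p[170:270,200:340],None,fx=5,fy=5),"pics/j2t.png")
E
python3 go.py 0.403 -0.030 0.073 3.01
```

```text
tx 0.0028 ty -0.0000 tz 0.0069 yaw 0.000 | now [ 0.4058 -0.0304  0.0799] [-3.141e+00  1.000e-03  3.010e+00] F [-0.5 -0.2  0.2] op 0.0694 t 18.65 q6 -1.7
```

View pics/j2.png

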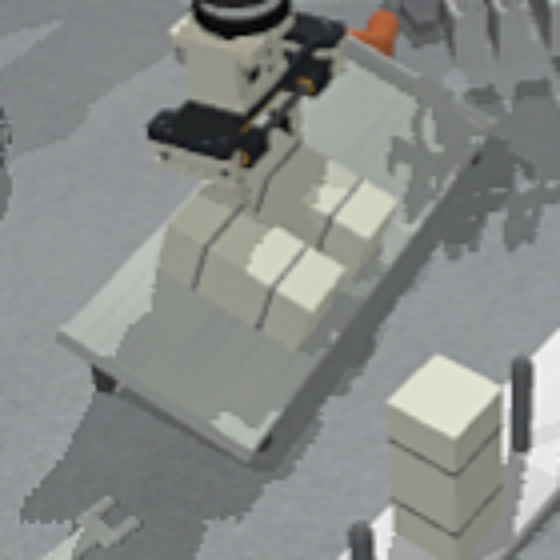

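Call:
{"fn": "apply_moves", "kwargs": {
  "plan": [
    {"tx": 0.003, "ty": 0, "tz": 0.004, "yaw": 0, "grip": 0.52},
    {"tx": 0.003, "ty": 0, "tz": 0.0065, "yaw": 0, "grip": 0.52},
    {"tx": 0.003, "ty": 0, "tz": 0.0065, "yaw": 0, "grip": 0.52},
    {"tx": 0.003, "ty": 0, "tz": 0.0065, "yaw": 0, "grip": 0.0},
    {"tx": 0.003, "ty": 0, "tz": 0.0065, "yaw": 0, "grip": 0.0},
    {"tx": 0.003, "ty": 0, "tz": 0.0065, "yaw": 0, "grip": 0.0},
    {"tx": 0.003, "ty": 0, "tz": 0.0065, "yaw": 0, "grip": 0}
  ],
  "force": 8
}}

```text
time: 19.52
tool_pos: [0.4023, -0.0299, 0.0728]
tool_rot: [-3.141, 0.0, 3.01]
contact_force: [1.0, -0.5, 0.5]
opening: 0.054
```

```bash
python3 go.py 0.403 -0.030 0.25 3.01
```

```text
tx -0.0007 ty 0.0000 tz -0.1772 yaw -0.000 | now [ 0.4023 -0.0299  0.0728] [-3.141  0.     3.01 ] F [ 1.  -0.5  0.5] op 0.054 t 19.52 q6 -1.7
```

Call:
{"fn": "apply_moves", "kwargs": {
  "plan": [
    {"tx": 0, "ty": 0, "tz": -0.01, "yaw": 0, "grip": 0},
    {"tx": 0, "ty": 0, "tz": -0.02, "yaw": 0, "grip": 0},
    {"tx": 0, "ty": 0, "tz": -0.03, "yaw": 0, "grip": 0},
    {"tx": 0, "ty": 0, "tz": -0.04, "yaw": 0, "grip": 0},
    {"tx": 0, "ty": 0, "tz": -0.05, "yaw": 0, "grip": 0},
    {"tx": 0, "ty": 0, "tz": -0.06, "yaw": 0, "grip": 0},
    {"tx": 0, "ty": 0, "tz": -0.06, "yaw": 0, "grip": 0}
  ]
}}

```text
time: 20.4
tool_pos: [0.4027, -0.03, 0.1335]
tool_rot: [-3.141, 0.002, 3.01]
contact_force: [0.3, -1.0, -1.5]
opening: 0.0542
```

```bash
python3 - <<'E'
from h import *
p,D=grab("side")
save(cv2.resize(p[150:290,150:290],None,fx=4,fy=4),"pics/j3.png")
E
python3 go.py 0.403 -0.030 0.25 3.01
```

```text
tx -0.0007 ty 0.0000 tz -0.1170 yaw -0.000 | now [ 0.4023 -0.0299  0.133 ] [-3.141e+00  1.000e-03  3.010e+00] F [-0.2  0.  -1.5] op 0.0541 t 20.45 q6 -1.7
```

View pics/j3.png

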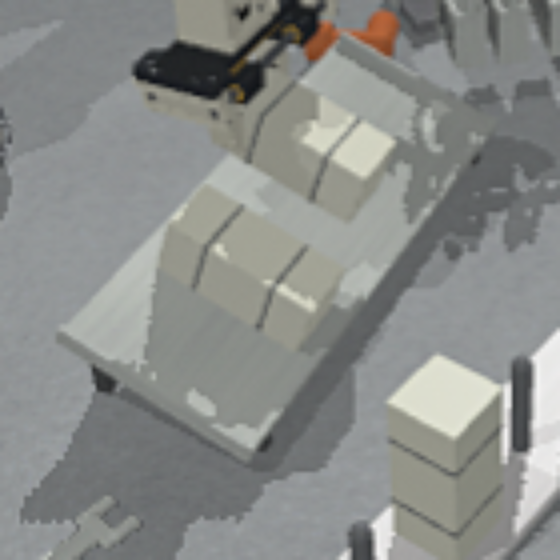

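Call:
{"fn": "apply_moves", "kwargs": {
  "plan": [
    {"tx": 0, "ty": 0, "tz": -0.02, "yaw": 0, "grip": 0},
    {"tx": 0, "ty": 0, "tz": -0.04, "yaw": 0, "grip": 0},
    {"tx": 0, "ty": 0, "tz": -0.06, "yaw": 0, "grip": 0},
    {"tx": 0, "ty": 0, "tz": -0.08, "yaw": 0, "grip": 0},
    {"tx": 0, "ty": 0, "tz": -0.1, "yaw": 0, "grip": 0},
    {"tx": 0, "ty": 0, "tz": -0.12, "yaw": 0, "grip": 0},
    {"tx": 0, "ty": 0, "tz": -0.12, "yaw": 0, "grip": 0}
  ]
}}

```text
time: 21.32
tool_pos: [0.4027, -0.03, 0.2533]
tool_rot: [-3.141, 0.002, 3.01]
contact_force: [-0.2, 0.3, -2.4]
opening: 0.054
```

```bash
python3 - <<'E'
from h import *
p,D=grab("side")
save(cv2.resize(p[130:270,150:290],None,fx=4,fy=4),"pics/j4.png")
E
python3 go.py 0.403 -0.030 0.25 3.01
```

```text
tx -0.0009 ty -0.0000 tz 0.0023 yaw -0.000 | now [ 0.4021 -0.0299  0.2523] [-3.141 -0.     3.01 ] F [ 0.3  0.6 -1. ] op 0.0544 t 21.38 q6 -1.7
```

View pics/j4.png

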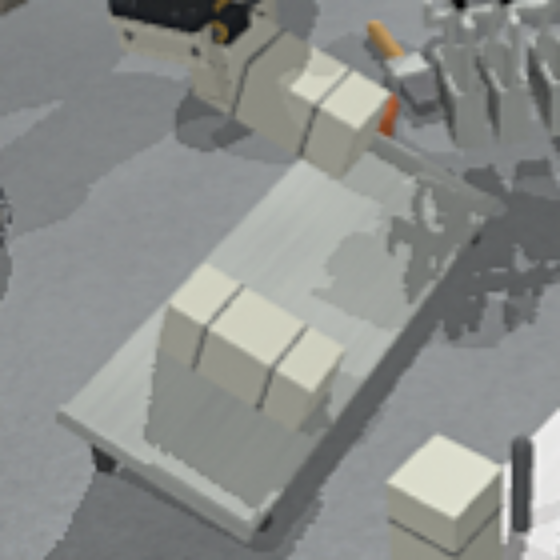

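Call:
{"fn": "apply_moves", "kwargs": {
  "plan": [
    {"tx": 0, "ty": 0, "tz": 0.03, "yaw": 0, "grip": 0},
    {"tx": 0, "ty": 0, "tz": 0.06, "yaw": 0, "grip": 0},
    {"tx": 0, "ty": 0, "tz": 0.06, "yaw": 0, "grip": 0},
    {"tx": 0, "ty": 0, "tz": 0.06, "yaw": 0, "grip": 0}
  ],
  "force": 5
}}

```text
time: 21.88
tool_pos: [0.4024, -0.0299, 0.1931]
tool_rot: [-3.142, 0.0, 3.01]
contact_force: [0.1, 0.3, -1.3]
opening: 0.054
```

```bash
cat > snap.py <<'E'
from h import *
import sys
n=sys.argv[2] if len(sys.argv)>2 else "side"
p,D=grab(n); r=list(map(int,sys.argv[3:7])) if len(sys.argv)>6 else [130,270,150,290]
f=560//max(r[1]-r[0],r[3]-r[2])
save(cv2.resize(p[r[0]:r[1],r[2]:r[3]],None,fx=f,fy=f),"pics/%s.png"%sys.argv[1]); np.savez("last_%s.npz"%n,p=p,d=D)
E
python3 snap.py j5; python3 go.py 0.403 -0.03 0.185 3.01
```

```text
tx -0.0003 ty 0.0001 tz 0.0085 yaw -0.000 | now [ 0.4027 -0.03    0.1935] [-3.141e+00  1.000e-03  3.010e+00] F [ 0.4  0.7 -1.3] op 0.0542 t 21.93 q6 -1.7
```

View pics/j5.png

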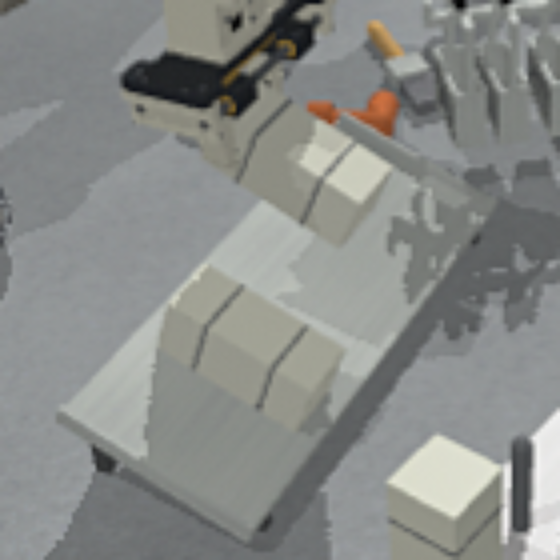

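Call:
{"fn": "apply_moves", "kwargs": {
  "plan": [
    {"tx": 0, "ty": 0, "tz": 0.0, "yaw": 0, "grip": 0},
    {"tx": 0, "ty": 0, "tz": 0.0, "yaw": 0, "grip": 0},
    {"tx": 0, "ty": 0, "tz": 0.0, "yaw": 0, "grip": 0}
  ],
  "force": 3
}}

```text
time: 22.3
tool_pos: [0.4023, -0.0299, 0.193]
tool_rot: [-3.141, 0.001, 3.01]
contact_force: [0.2, 0.2, -2.5]
opening: 0.0539
```

```bash
python3 snap.py j6; python3 go.py 0.403 -0.03 0.185 3.01
```

```text
tx -0.0008 ty -0.0000 tz 0.0080 yaw -0.000 | now [ 0.4022 -0.0299  0.193 ] [-3.141  0.     3.01 ] F [-0.4  0.6 -2.2] op 0.0539 t 22.35 q6 -1.7
```

View pics/j6.png

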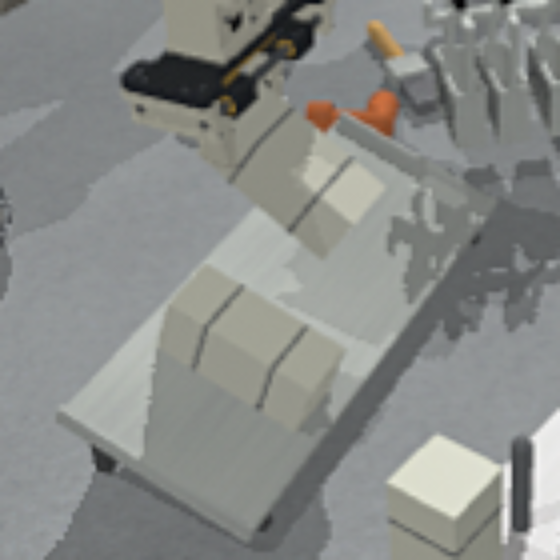

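Call:
{"fn": "apply_moves", "kwargs": {
  "plan": [
    {"tx": 0, "ty": 0, "tz": 0.0, "yaw": 0, "grip": 0},
    {"tx": 0, "ty": 0, "tz": 0.0, "yaw": 0, "grip": 0},
    {"tx": 0, "ty": 0, "tz": 0.0, "yaw": 0, "grip": 0},
    {"tx": 0, "ty": 0, "tz": 0.0, "yaw": 0, "grip": 0},
    {"tx": 0, "ty": 0, "tz": 0.0, "yaw": 0, "grip": 0},
    {"tx": 0, "ty": 0, "tz": 0.0, "yaw": 0, "grip": 0},
    {"tx": 0, "ty": 0, "tz": 0.0, "yaw": 0, "grip": 0},
    {"tx": 0, "ty": 0, "tz": 0.0, "yaw": 0, "grip": 0}
  ],
  "force": 3
}}

```text
time: 23.35
tool_pos: [0.4022, -0.0299, 0.1928]
tool_rot: [-3.141, 0.0, 3.01]
contact_force: [0.5, -0.0, -1.1]
opening: 0.0536
```

```bash
python3 snap.py j7; python3 go.py 0.403 -0.03 0.185 3.01
```

```text
tx -0.0008 ty -0.0000 tz 0.0078 yaw -0.000 | now [ 0.4022 -0.0299  0.1928] [-3.142  0.     3.01 ] F [-0.3  0.  -1.9] op 0.0544 t 23.4 q6 -1.7
```

View pics/j7.png

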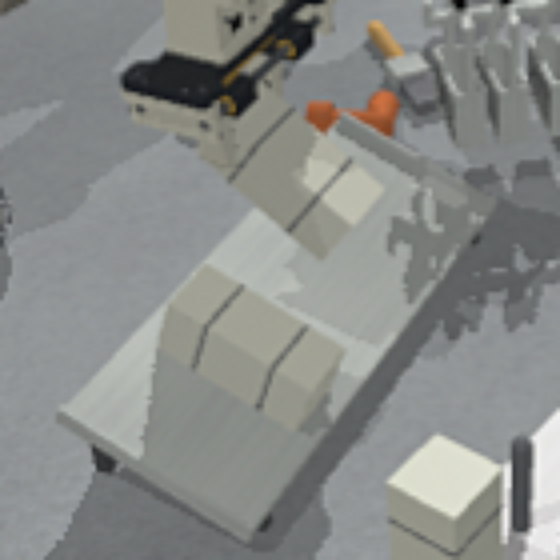

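```bash
cat > tilt.py <<'E'
from h import *
import sys
# bearing of jar plane: yaw ; project points near tool axis into (along, z)
def tilt(n,yaw,half=.026,pr=True):
    d=np.load(f"last_{n}.npz")["d"]; s=robot.observe(); T=np.array(s["tool_pos"])
    P,_,_=cloud(n,d); a=(P[:,:2]-T[:2])@[np.cos(yaw),np.sin(yaw)]; l=(P[:,:2]-T[:2])@[-np.sin(yaw),np.cos(yaw)]; z=P[:,2]-(T[2]+.019)
    return a,l,z
if __name__=="__main__":
    yaw=float(sys.argv[1]); 
    for n in sys.argv[2:]:
        a,l,z=tilt(n,yaw)
        m=(abs(l)<.05)&(a>-.04)&(a<.15)&(z>-.15)&(z<.03)
        # face normals are in side face l=-.027 -> silhouettes; draw
        im=np.zeros((360,400,3),np.uint8)
        for A,L,Z in zip(a[m],l[m],z[m]):
            c=(0,255,0) if abs(L)<.03 else (0,0,255)
            cv2.circle(im,(int(100+A*1500),int(80-Z*1500)),2,c,-1)
        cv2.circle(im,(100,80),5,(255,0,0),-1)
        cv2.imwrite(f"pics/tilt_{n}_{sys.argv[0][:0]}{int(robot.observe()['time']*100)}.png",im); print(f"pics/tilt_{n}_{int(robot.observe()['time']*100)}.png")
E
python3 tilt.py -0.131 side
```

```text
pics/tilt_side_2340.png
```

View pics/tilt_side_2340.png

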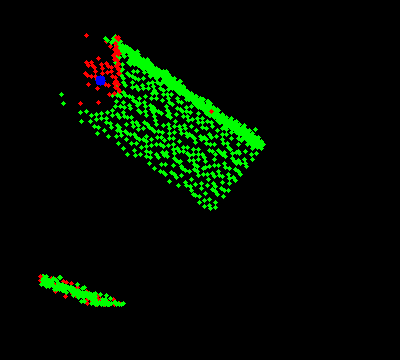

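```bash
python3 go.py 0.5745 -0.06 0.193 2.824
```

```text
tx -0.1748 ty -0.0072 tz -0.0002 yaw 0.186 | now [ 0.4022 -0.0299  0.1928] [-3.142  0.     3.01 ] F [-0.3  0.  -1.9] op 0.0544 t 23.4 q6 -1.7
```

Call:
{"fn": "apply_moves", "kwargs": {
  "plan": [
    {"tx": 0, "ty": 0, "tz": 0.0, "yaw": 0, "grip": 0},
    {"tx": -0.03, "ty": 0, "tz": 0.0, "yaw": 0, "grip": 0},
    {"tx": -0.06, "ty": 0, "tz": 0.0, "yaw": 0.06, "grip": 0},
    {"tx": -0.09, "ty": 0, "tz": 0.0, "yaw": 0.12, "grip": 0},
    {"tx": -0.12, "ty": -0.004, "tz": 0.0, "yaw": 0.186, "grip": 0},
    {"tx": -0.15, "ty": -0.007, "tz": 0.0, "yaw": 0.186, "grip": 0},
    {"tx": -0.174, "ty": -0.007, "tz": 0.0, "yaw": 0.186, "grip": 0},
    {"tx": -0.174, "ty": -0.007, "tz": 0.0, "yaw": 0.186, "grip": 0}
  ],
  "force": 8
}}

```text
time: 24.4
tool_pos: [0.5746, -0.0599, 0.192]
tool_rot: [-3.142, -0.0, 2.824]
contact_force: [-0.7, 0.7, -2.2]
opening: 0.0537
```

```bash
python3 snap.py j8 side 130 270 200 340; python3 go.py 0.5745 -0.06 0.111 2.824; python3 tilt.py -0.318 side
```

```text
tx -0.0011 ty -0.0001 tz 0.0810 yaw -0.000 | now [ 0.5735 -0.0596  0.192 ] [-3.141e+00 -1.000e-03  2.824e+00] F [-0.7  0.8 -1.6] op 0.0538 t 24.45 q6 -1.49
pics/tilt_side_2445.png
```

View pics/j8.png

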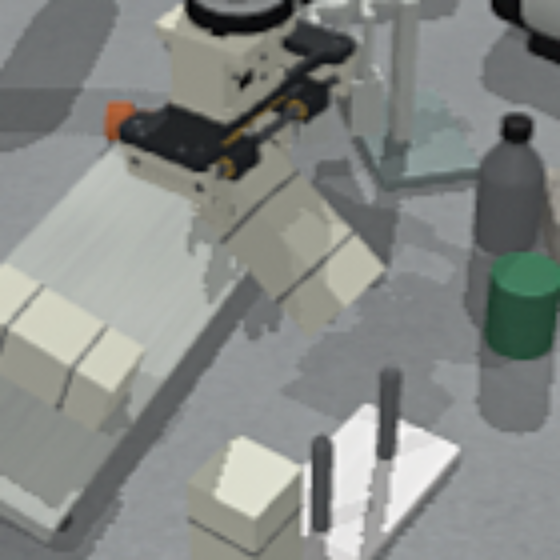

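Call:
{"fn": "apply_moves", "kwargs": {
  "plan": [
    {"tx": 0, "ty": 0, "tz": 0.03, "yaw": 0, "grip": 0},
    {"tx": 0, "ty": 0, "tz": 0.06, "yaw": 0, "grip": 0},
    {"tx": 0, "ty": 0, "tz": 0.081, "yaw": 0, "grip": 0},
    {"tx": 0, "ty": 0, "tz": 0.081, "yaw": 0, "grip": 0}
  ]
}}

```text
time: 24.95
tool_pos: [0.5718, -0.0592, 0.1105]
tool_rot: [-3.141, -0.004, 2.824]
contact_force: [-0.1, 0.5, -0.6]
opening: 0.0539
```

```bash
python3 snap.py j9 side 130 270 200 340; python3 go.py 0.5945 -0.067 0.111 2.824; python3 tilt.py -0.318 side
```

```text
tx -0.0229 ty -0.0004 tz 0.0008 yaw -0.000 | now [ 0.5729 -0.0595  0.1118] [-3.141e+00 -1.000e-03  2.824e+00] F [ 0.7 -0.6 -1.2] op 0.054 t 25.0 q6 -1.49
pics/tilt_side_2500.png
```

View pics/j9.png

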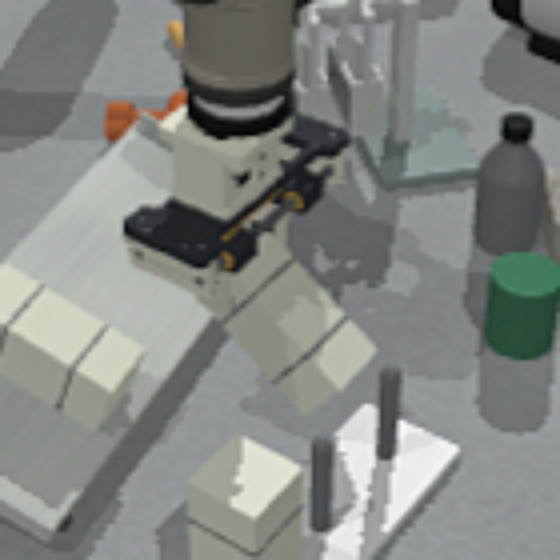

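Call:
{"fn": "apply_moves", "kwargs": {
  "plan": [
    {"tx": -0.007, "ty": 0, "tz": 0.0, "yaw": 0, "grip": 0},
    {"tx": -0.014, "ty": 0, "tz": 0, "yaw": 0, "grip": 0},
    {"tx": -0.021, "ty": 0, "tz": -0.007, "yaw": 0, "grip": 0},
    {"tx": -0.028, "ty": 0, "tz": -0.014, "yaw": 0, "grip": 0},
    {"tx": -0.034, "ty": 0, "tz": -0.018, "yaw": 0, "grip": 0},
    {"tx": -0.04, "ty": 0, "tz": -0.021, "yaw": 0, "grip": 0},
    {"tx": -0.046, "ty": 0, "tz": -0.024, "yaw": 0, "grip": 0},
    {"tx": -0.051, "ty": 0, "tz": -0.026, "yaw": 0, "grip": 0}
  ]
}}

```text
time: 26.0
tool_pos: [0.6216, -0.0753, 0.1389]
tool_rot: [-3.142, -0.002, 2.824]
contact_force: [-6.8, 1.4, 3.7]
opening: 0.0535
```

```bash
python3 snap.py j10 side 130 270 200 340; python3 go.py 0.5945 -0.067 0.111 2.824; python3 tilt.py -0.318 side
```

```text
tx 0.0294 ty -0.0006 tz 0.0281 yaw -0.000 | now [ 0.6226 -0.0756  0.1391] [3.142 0.    2.824] F [-2.3 -0.  -0.3] op 0.054 t 26.05 q6 -1.5
pics/tilt_side_2605.png
```

View pics/j10.png

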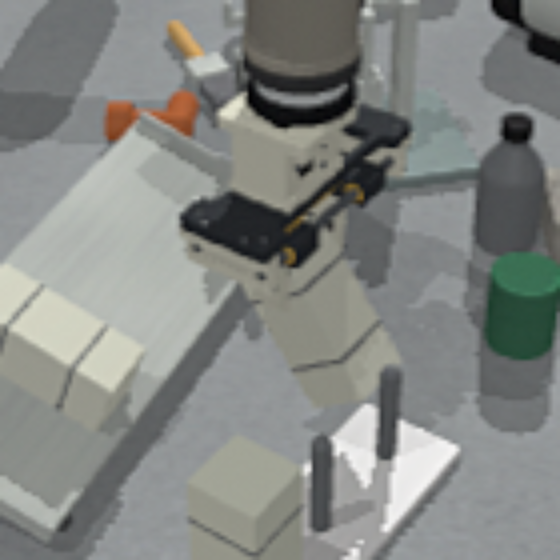

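Rotation works: the jar is now about 60° steep against the peg at (390,415). Continue.

Call:
{"fn": "apply_moves", "kwargs": {
  "plan": [
    {"tx": -0.006, "ty": 0, "tz": -0.002, "yaw": 0, "grip": 0},
    {"tx": -0.012, "ty": 0, "tz": -0.003, "yaw": 0, "grip": 0},
    {"tx": -0.018, "ty": 0, "tz": -0.004, "yaw": 0, "grip": 0},
    {"tx": -0.024, "ty": 0, "tz": -0.004, "yaw": 0, "grip": 0},
    {"tx": -0.03, "ty": 0, "tz": -0.004, "yaw": 0, "grip": 0},
    {"tx": -0.036, "ty": 0, "tz": -0.004, "yaw": 0, "grip": 0},
    {"tx": -0.041, "ty": 0, "tz": -0.004, "yaw": 0, "grip": 0},
    {"tx": -0.041, "ty": 0, "tz": -0.004, "yaw": 0, "grip": 0}
  ]
}}

```text
time: 27.05
tool_pos: [0.6617, -0.0886, 0.1414]
tool_rot: [-3.142, 0.001, 2.824]
contact_force: [0.1, -0.5, -2.3]
opening: 0.0538
```

```bash
python3 snap.py j11 side 130 270 200 340; python3 go.py 0.665 -0.09 0.141 2.824; python3 tilt.py -0.318 side
```

```text
tx -0.0036 ty -0.0002 tz 0.0005 yaw -0.000 | now [ 0.6616 -0.0886  0.1415] [-3.142e+00  1.000e-03  2.824e+00] F [ 0.4  0.1 -0.8] op 0.0538 t 27.1 q6 -1.5
pics/tilt_side_2710.png
```

View pics/j11.png

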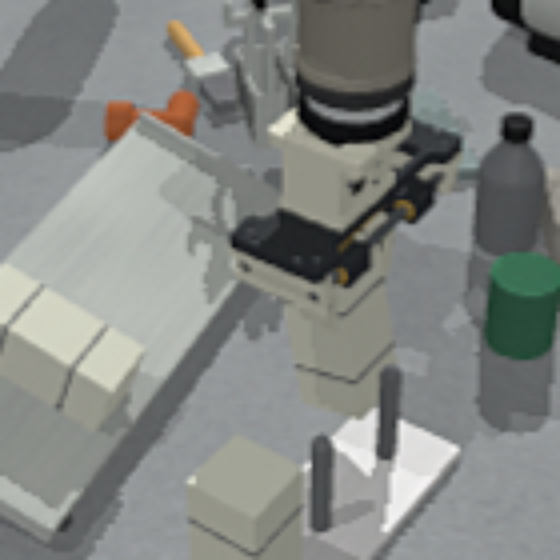

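View pics/tilt_side_2710.png

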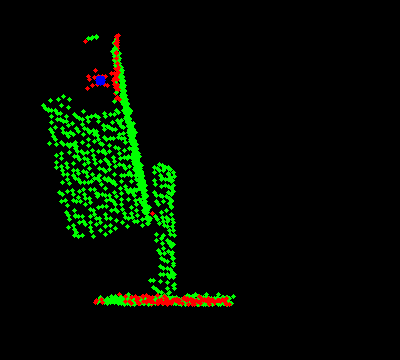

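Call:
{"fn": "apply_moves", "kwargs": {
  "plan": [
    {"tx": -0.004, "ty": 0, "tz": 0, "yaw": 0, "grip": 0},
    {"tx": -0.008, "ty": 0, "tz": 0, "yaw": 0, "grip": 0},
    {"tx": -0.012, "ty": 0, "tz": 0, "yaw": 0, "grip": 0},
    {"tx": -0.016, "ty": 0, "tz": 0, "yaw": 0, "grip": 0},
    {"tx": -0.016, "ty": 0, "tz": 0, "yaw": 0, "grip": 0}
  ]
}}

```text
time: 27.72
tool_pos: [0.6768, -0.0936, 0.1416]
tool_rot: [-3.142, 0.001, 2.824]
contact_force: [0.1, -0.3, -1.9]
opening: 0.0539
```

```bash
python3 snap.py j12 side 130 270 200 340; python3 go.py 0.665 -0.09 0.141 2.824; python3 tilt.py -0.318 side
```

```text
tx 0.0123 ty -0.0003 tz 0.0006 yaw -0.000 | now [ 0.6767 -0.0936  0.1416] [-3.142e+00  1.000e-03  2.824e+00] F [-0.   0.1 -1.5] op 0.0539 t 27.77 q6 -1.5
pics/tilt_side_2777.png
```

View pics/tilt_side_2777.png

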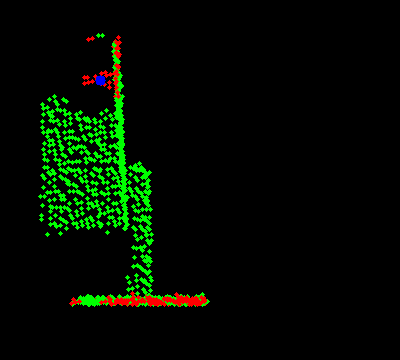

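View pics/j12.png

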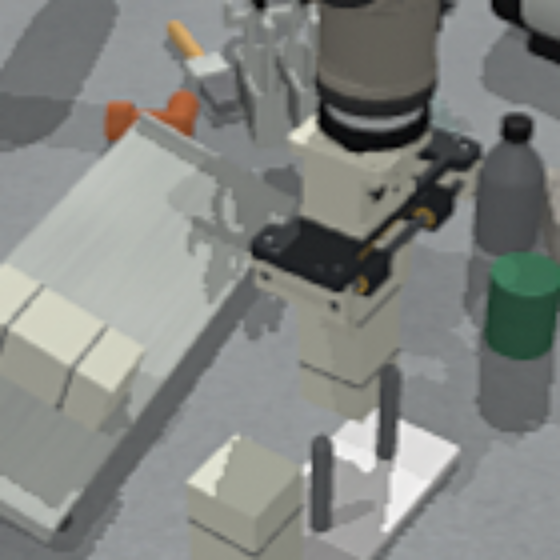

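Call:
{"fn": "apply_moves", "kwargs": {
  "plan": [
    {"tx": 0.006, "ty": 0, "tz": 0, "yaw": 0, "grip": 0},
    {"tx": 0.006, "ty": 0, "tz": -0.02, "yaw": 0, "grip": 0},
    {"tx": 0.006, "ty": 0, "tz": -0.045, "yaw": 0, "grip": 0},
    {"tx": 0.006, "ty": 0, "tz": -0.068, "yaw": 0, "grip": 0},
    {"tx": -0.008, "ty": 0, "tz": -0.068, "yaw": 0, "grip": 0},
    {"tx": -0.022, "ty": 0, "tz": -0.068, "yaw": 0, "grip": 0},
    {"tx": -0.035, "ty": 0, "tz": -0.068, "yaw": 0, "grip": 0},
    {"tx": -0.035, "ty": 0, "tz": -0.068, "yaw": 0, "grip": 0}
  ]
}}

```text
time: 28.78
tool_pos: [0.7097, -0.1045, 0.2092]
tool_rot: [-3.141, 0.0, 2.824]
contact_force: [-0.1, 0.3, -1.7]
opening: 0.0541
```

```bash
python3 snap.py j13 side 130 270 200 340; python3 go.py 0.665 -0.09 0.141 2.824; python3 tilt.py -0.318 side
```

```text
tx 0.0466 ty -0.0003 tz 0.0684 yaw -0.000 | now [ 0.7093 -0.1043  0.2094] [-3.141 -0.     2.824] F [-1.   0.7 -1.3] op 0.0542 t 28.82 q6 -1.51
pics/tilt_side_2882.png
```

View pics/j13.png

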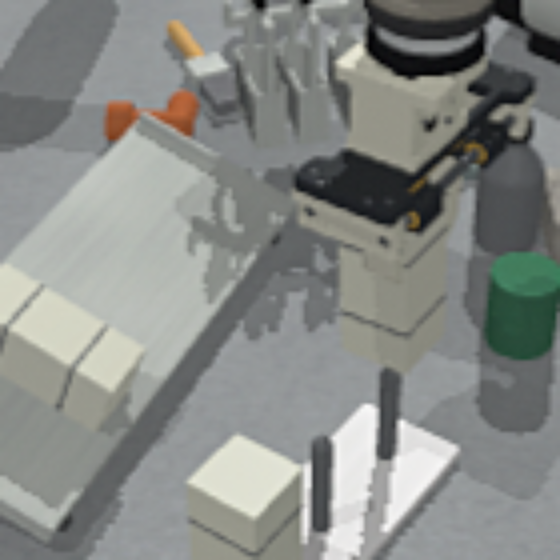

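Run:
```python
from h import *
from tilt import tilt
a,l,z=tilt("side",-.318)
m=(abs(l)<.05)&(a>-.1)&(a<.1)
for lo,hi in((-.1,-.08),(-.08,-.06),(-.06,-.04),(-.125,-.118),(-.15,-.13)):
    s=m&(z>lo)&(z<hi); 
    if s.sum()>3: print(lo,hi,s.sum(),"along",np.percentile(a[s],[1,50,99]).round(4),"lat",np.percentile(l[s],[1,99]).round(4))
```

```text
-0.1 -0.08 138 along [-0.0343  0.0065  0.0187] lat [-0.0285  0.0274]
-0.08 -0.06 143 along [-0.037   0.0078  0.018 ] lat [-0.0288  0.0278]
-0.06 -0.04 151 along [-0.0399  0.0034  0.0164] lat [-0.0287  0.0261]
-0.15 -0.13 33 along [-0.0139 -0.0048 -0.0008] lat [-0.0096  0.0035]
```

Call:
{"fn": "apply_moves", "kwargs": {
  "plan": [
    {"tx": 0.003, "ty": 0, "tz": 0.01, "yaw": 0, "grip": 0},
    {"tx": 0.003, "ty": 0, "tz": 0.025, "yaw": 0, "grip": 0},
    {"tx": 0.003, "ty": 0, "tz": 0.04, "yaw": 0, "grip": 0},
    {"tx": 0.003, "ty": 0, "tz": 0.055, "yaw": 0, "grip": 0},
    {"tx": 0.003, "ty": 0, "tz": 0.07, "yaw": 0, "grip": 0},
    {"tx": 0.003, "ty": 0, "tz": 0.085, "yaw": 0, "grip": 0},
    {"tx": 0.003, "ty": 0, "tz": 0.1, "yaw": 0, "grip": 0},
    {"tx": 0.003, "ty": 0, "tz": 0.1, "yaw": 0, "grip": 0}
  ]
}}

```text
time: 29.82
tool_pos: [0.7059, -0.1032, 0.1078]
tool_rot: [-3.141, -0.003, 2.824]
contact_force: [0.5, -0.3, -0.9]
opening: 0.0538
```

```bash
python3 snap.py j14 side 130 270 200 340; python3 go.py 0.665 -0.09 0.141 2.824; python3 tilt.py -0.318 side
```

```text
tx 0.0436 ty -0.0003 tz -0.0319 yaw -0.000 | now [ 0.7065 -0.1034  0.1091] [-3.141e+00 -1.000e-03  2.824e+00] F [ 0.5 -0.2 -1.4] op 0.0537 t 29.88 q6 -1.51
pics/tilt_side_2987.png
```

View pics/j14.png

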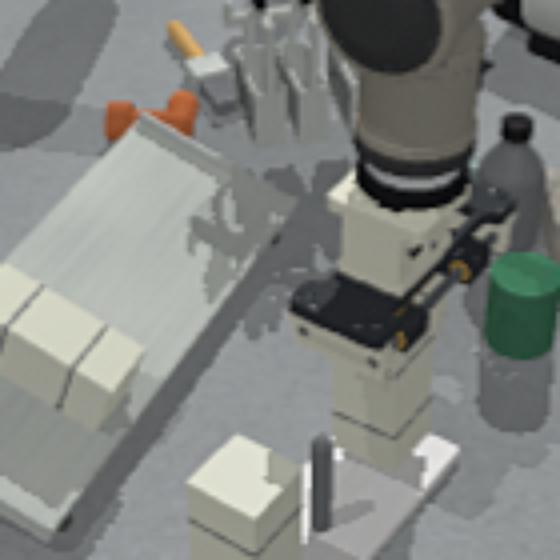

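Over the peg. Lower to touch-down and release with a small opening.

Call:
{"fn": "apply_moves", "kwargs": {
  "plan": [
    {"tx": 0, "ty": 0, "tz": 0.006, "yaw": 0, "grip": 0},
    {"tx": 0, "ty": 0, "tz": 0.011, "yaw": 0, "grip": 0},
    {"tx": 0, "ty": 0, "tz": 0.014, "yaw": 0, "grip": 0},
    {"tx": 0, "ty": 0, "tz": 0.017, "yaw": 0, "grip": 0},
    {"tx": 0, "ty": 0, "tz": 0.017, "yaw": 0, "grip": 0}
  ],
  "force": 4
}}

```text
time: 30.5
tool_pos: [0.708, -0.1039, 0.0942]
tool_rot: [3.141, 0.004, 2.824]
contact_force: [2.0, -1.3, 4.7]
opening: 0.0538
```

Call:
{"fn": "apply_moves", "kwargs": {
  "plan": [
    {"tx": 0, "ty": 0, "tz": 0, "yaw": 0, "grip": 0.25},
    {"tx": 0, "ty": 0, "tz": 0, "yaw": 0, "grip": 0.52},
    {"tx": 0, "ty": 0, "tz": 0, "yaw": 0, "grip": 0.52},
    {"tx": 0, "ty": 0, "tz": 0, "yaw": 0, "grip": 0.52},
    {"tx": 0, "ty": 0, "tz": -0.04, "yaw": 0, "grip": 0.52},
    {"tx": 0, "ty": 0, "tz": -0.1, "yaw": 0, "grip": 0.52},
    {"tx": 0, "ty": 0, "tz": -0.16, "yaw": 0, "grip": 0.52}
  ]
}}

```text
time: 31.38
tool_pos: [0.7064, -0.1033, 0.2543]
tool_rot: [-3.141, -0.001, 2.824]
contact_force: [1.3, -0.4, -0.1]
opening: 0.0699
```

```bash
python3 snap.py j15 side 130 270 200 340; python3 fj.py jj
```

```text
top 99 [0.016 0.106] 88.6 h 0.0529 C [ 0.4222 -0.1432  0.0788] grasp(-50) [ 0.3756 -0.1371  0.0958]
side 646 [0.059 0.13 ] 89.2 h 0.0539 C [ 0.4366 -0.1268  0.0755] grasp(-50) [ 0.3899 -0.1206  0.0925]
```

View pics/j15.png

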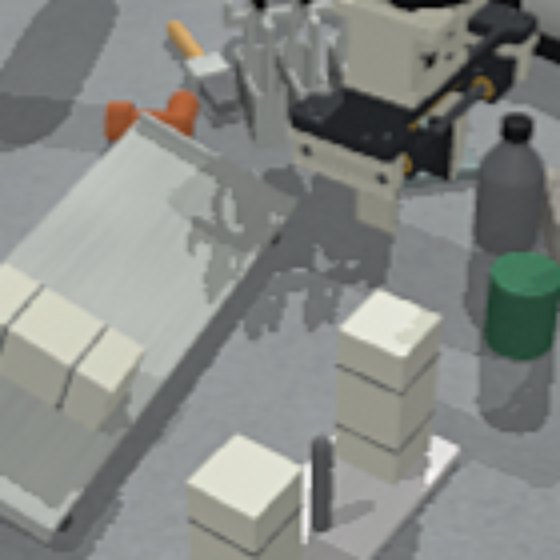

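```bash
python3 go.py 0.390 -0.12 0.20 3.01
```

```text
tx 0.2972 ty -0.1149 tz 0.0577 yaw -0.186 | now [ 0.7082 -0.1037  0.2577] [3.141 0.009 2.824] F [ 0.6  0.3 -1. ] op 0.0696 t 31.52 q6 -1.51
```

Call:
{"fn": "apply_moves", "kwargs": {
  "plan": [
    {"tx": 0.296, "ty": -0.115, "tz": 0, "yaw": -0.186, "grip": 0.52},
    {"tx": 0.296, "ty": -0.115, "tz": 0, "yaw": -0.186, "grip": 0.52},
    {"tx": 0.296, "ty": -0.115, "tz": 0, "yaw": -0.186, "grip": 0.52},
    {"tx": 0.296, "ty": -0.115, "tz": 0, "yaw": -0.186, "grip": 0.52},
    {"tx": 0.296, "ty": -0.115, "tz": 0, "yaw": -0.186, "grip": 0.52},
    {"tx": 0.296, "ty": -0.115, "tz": 0.04, "yaw": -0.186, "grip": 0.52},
    {"tx": 0.296, "ty": -0.115, "tz": 0.08, "yaw": -0.186, "grip": 0.52},
    {"tx": 0.296, "ty": -0.115, "tz": 0.08, "yaw": -0.186, "grip": 0.52}
  ]
}}

```text
time: 32.52
tool_pos: [0.3872, -0.119, 0.1702]
tool_rot: [3.139, -0.007, 3.009]
contact_force: [0.7, 0.7, 0.7]
opening: 0.0697
```

```bash
python3 snap.py k1 side 130 290 150 310;python3 go.py 0.390 -0.12 0.073 3.01; python3 fj.py kk | grep side
```

```text
tx -0.0013 ty -0.0001 tz 0.0989 yaw -0.000 | now [ 0.3887 -0.1197  0.1719] [ 3.14  -0.004  3.01 ] F [0.4 0.3 1.3] op 0.0699 t 32.58 q6 -1.93
side 657 [0.06 0.13] 89.2 h 0.0536 C [ 0.4368 -0.1269  0.0752] grasp(-50) [ 0.3902 -0.1208  0.0921]
```

View pics/k1.png

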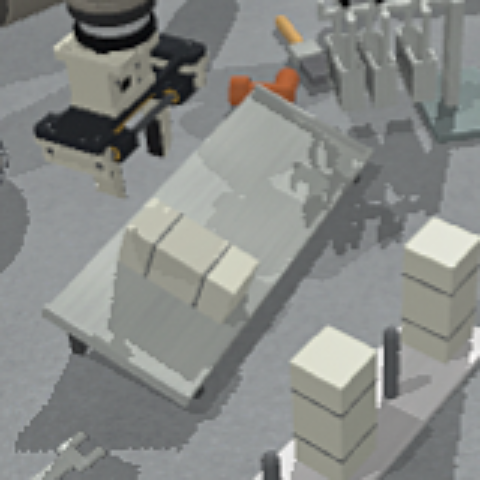

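Call:
{"fn": "apply_moves", "kwargs": {
  "plan": [
    {"tx": 0, "ty": 0, "tz": 0.03, "yaw": 0, "grip": 0.52},
    {"tx": 0, "ty": 0, "tz": 0.06, "yaw": 0, "grip": 0.52},
    {"tx": 0, "ty": 0, "tz": 0.08, "yaw": 0, "grip": 0.52},
    {"tx": 0, "ty": 0, "tz": 0.092, "yaw": 0, "grip": 0.52},
    {"tx": 0, "ty": 0, "tz": 0.097, "yaw": 0, "grip": 0.52},
    {"tx": 0, "ty": 0, "tz": 0.097, "yaw": 0, "grip": 0.52},
    {"tx": 0, "ty": 0, "tz": 0.097, "yaw": 0, "grip": 0.52}
  ]
}}

```text
time: 33.55
tool_pos: [0.3901, -0.1204, 0.0764]
tool_rot: [-3.141, 0.001, 3.01]
contact_force: [0.1, -0.4, 0.0]
opening: 0.07
```

```bash
python3 go.py 0.3895 -0.12 0.073 3.01
```

```text
tx 0.0007 ty 0.0003 tz 0.0034 yaw -0.000 | now [ 0.3901 -0.1204  0.0764] [-3.141e+00  1.000e-03  3.010e+00] F [ 0.1 -0.4  0. ] op 0.07 t 33.55 q6 -1.93
```

Call:
{"fn": "apply_moves", "kwargs": {
  "plan": [
    {"tx": 0.001, "ty": 0, "tz": 0.0035, "yaw": 0, "grip": 0.52},
    {"tx": 0.001, "ty": 0, "tz": 0.0035, "yaw": 0, "grip": 0.52},
    {"tx": 0.001, "ty": 0, "tz": 0.0035, "yaw": 0, "grip": 0},
    {"tx": 0.001, "ty": 0, "tz": 0.0035, "yaw": 0, "grip": 0},
    {"tx": 0.001, "ty": 0, "tz": 0.0035, "yaw": 0, "grip": 0},
    {"tx": 0.001, "ty": 0, "tz": 0.0035, "yaw": 0, "grip": 0}
  ],
  "force": 5
}}

```text
time: 34.3
tool_pos: [0.3887, -0.1201, 0.0723]
tool_rot: [-3.141, 0.0, 3.01]
contact_force: [-0.1, 0.1, 0.0]
opening: 0.0539
```

Call:
{"fn": "apply_moves", "kwargs": {
  "plan": [
    {"tx": 0, "ty": 0, "tz": -0.015, "yaw": 0, "grip": 0},
    {"tx": 0, "ty": 0, "tz": -0.03, "yaw": 0, "grip": 0},
    {"tx": 0, "ty": 0, "tz": -0.045, "yaw": 0, "grip": 0},
    {"tx": 0, "ty": 0, "tz": -0.06, "yaw": 0, "grip": 0},
    {"tx": 0, "ty": 0, "tz": -0.08, "yaw": 0, "grip": 0},
    {"tx": 0, "ty": 0, "tz": -0.1, "yaw": 0, "grip": 0},
    {"tx": 0, "ty": 0, "tz": -0.12, "yaw": 0, "grip": 0},
    {"tx": 0, "ty": 0, "tz": -0.12, "yaw": 0, "grip": 0}
  ]
}}

```text
time: 35.3
tool_pos: [0.3892, -0.1203, 0.193]
tool_rot: [-3.141, 0.002, 3.01]
contact_force: [-0.1, -0.1, -1.1]
opening: 0.054
```

Call:
{"fn": "apply_moves", "kwargs": {
  "plan": [
    {"tx": 0, "ty": 0, "tz": 0, "yaw": 0, "grip": 0},
    {"tx": 0, "ty": 0, "tz": 0, "yaw": 0, "grip": 0},
    {"tx": 0, "ty": 0, "tz": 0, "yaw": 0, "grip": 0},
    {"tx": 0, "ty": 0, "tz": 0, "yaw": 0, "grip": 0}
  ],
  "force": 3
}}

```text
time: 35.8
tool_pos: [0.3885, -0.12, 0.192]
tool_rot: [3.141, -0.001, 3.01]
contact_force: [-0.2, -0.2, -1.2]
opening: 0.0539
```

```bash
python3 snap.py k2 side 130 290 150 310;python3 go.py 0.475 -0.312 0.193 2.824; python3 tilt.py -.131 side
```

```text
tx -0.1109 ty -0.1790 tz -0.0009 yaw 0.186 | now [ 0.3886 -0.12    0.1921] [ 3.142 -0.     3.01 ] F [-0.3  0.4 -0.6] op 0.0541 t 35.85 q6 -1.93
pics/tilt_side_3585.png
```

View pics/k2.png

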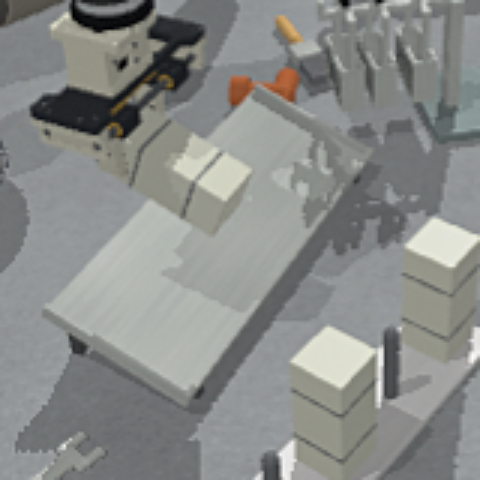

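View pics/tilt_side_3585.png

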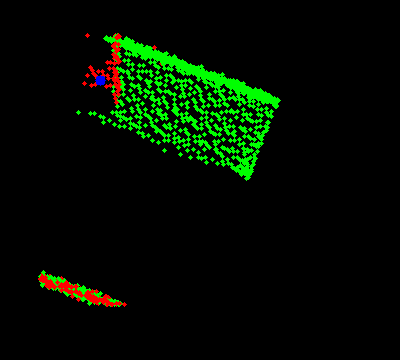

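```bash
python3 go.py 0.484 -0.3144 0.193 2.824
```

```text
tx -0.1201 ty -0.1802 tz -0.0009 yaw 0.186 | now [ 0.3886 -0.12    0.1921] [ 3.142 -0.     3.01 ] F [-0.3  0.4 -0.6] op 0.0541 t 35.85 q6 -1.93
```

Call:
{"fn": "apply_moves", "kwargs": {
  "plan": [
    {"tx": 0, "ty": -0.01, "tz": 0, "yaw": 0, "grip": 0},
    {"tx": -0.01, "ty": -0.04, "tz": 0, "yaw": 0.03, "grip": 0},
    {"tx": -0.03, "ty": -0.075, "tz": 0, "yaw": 0.09, "grip": 0},
    {"tx": -0.06, "ty": -0.11, "tz": 0, "yaw": 0.14, "grip": 0},
    {"tx": -0.085, "ty": -0.145, "tz": 0, "yaw": 0.186, "grip": 0},
    {"tx": -0.105, "ty": -0.17, "tz": 0, "yaw": 0.186, "grip": 0},
    {"tx": -0.119, "ty": -0.18, "tz": 0, "yaw": 0.186, "grip": 0},
    {"tx": -0.119, "ty": -0.18, "tz": 0, "yaw": 0.186, "grip": 0}
  ],
  "force": 6
}}

```text
time: 36.85
tool_pos: [0.4829, -0.3153, 0.1916]
tool_rot: [3.142, -0.0, 2.823]
contact_force: [-0.8, -0.6, -0.8]
opening: 0.0539
```

```bash
python3 snap.py k3 side 170 330 150 310;python3 go.py 0.487 -0.3154 0.07 2.824; python3 tilt.py -.318 side
```

```text
tx -0.0046 ty 0.0005 tz 0.1217 yaw -0.001 | now [ 0.4824 -0.3144  0.1917] [ 3.141e+00 -1.000e-03  2.823e+00] F [-1.   1.  -0.6] op 0.0535 t 36.9 q6 -1.96
pics/tilt_side_3690.png
```

View pics/k3.png

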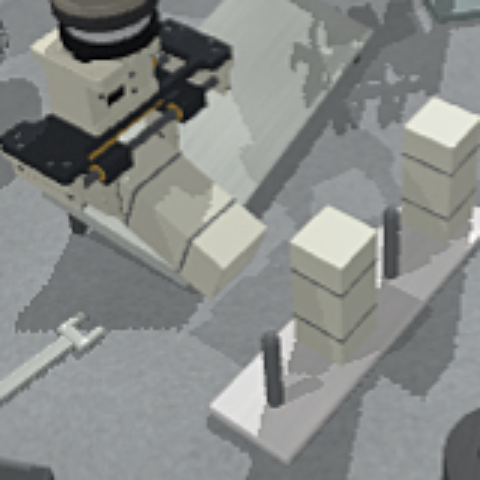

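Call:
{"fn": "apply_moves", "kwargs": {
  "plan": [
    {"tx": 0, "ty": 0, "tz": 0.03, "yaw": 0, "grip": 0},
    {"tx": 0, "ty": 0, "tz": 0.06, "yaw": 0, "grip": 0},
    {"tx": 0, "ty": 0, "tz": 0.09, "yaw": 0, "grip": 0},
    {"tx": 0, "ty": 0, "tz": 0.11, "yaw": 0, "grip": 0},
    {"tx": 0, "ty": 0, "tz": 0.12, "yaw": 0, "grip": 0},
    {"tx": 0, "ty": 0, "tz": 0.12, "yaw": 0, "grip": 0}
  ]
}}

```text
time: 37.65
tool_pos: [0.4826, -0.3137, 0.0722]
tool_rot: [3.141, -0.001, 2.824]
contact_force: [-0.2, -0.4, -0.9]
opening: 0.0543
```

```bash
python3 snap.py k4 side 170 330 150 310;python3 go.py 0.487 -0.3154 0.07 2.824; python3 tilt.py -.318 side
```

```text
tx -0.0042 ty 0.0000 tz 0.0029 yaw -0.000 | now [ 0.483  -0.3141  0.0729] [-3.141e+00  1.000e-03  2.824e+00] F [-0.5 -0.7 -0.8] op 0.054 t 37.7 q6 -1.96
pics/tilt_side_3770.png
```

View pics/k4.png

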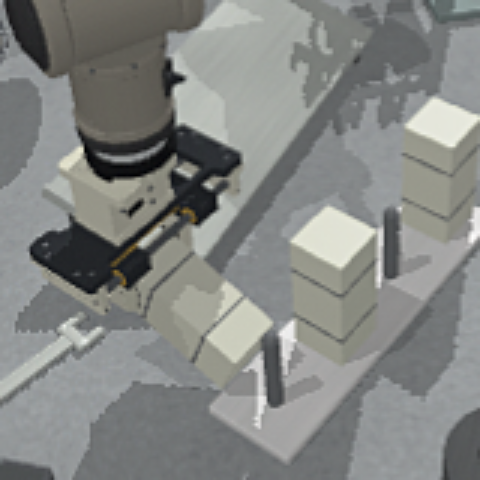

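Run:
```python
import cv2
im=cv2.imread("pics/tilt_side_3770.png"); print(im.shape)
from h import *; from tilt import tilt
a,l,z=tilt("side",-.318)
m=(abs(l)<.02)&(a>.05)&(a<.17)
for lo in np.arange(-.08,.02,.01):
    s=m&(z>=lo)&(z<lo+.01)
    if s.any(): print(lo.round(3),np.percentile(a[s],[0,50,100]).round(3), l[s].min().round(3),l[s].max().round(3))
```

```text
(360, 400, 3)
-0.08 [0.094 0.138 0.17 ] -0.02 0.02
-0.07 [0.094 0.117 0.146] -0.011 0.018
-0.06 [0.094 0.141 0.145] -0.018 0.019
-0.05 [0.131 0.142 0.146] -0.01 0.003
-0.04 [0.133 0.142 0.146] -0.009 0.003
-0.03 [0.135 0.144 0.146] -0.01 0.0
-0.02 [0.096 0.111 0.146] -0.02 0.02
-0.01 [0.072 0.091 0.146] -0.02 0.02
-0.0 [0.05  0.067 0.144] -0.02 0.02
0.01 [0.05  0.052 0.14 ] -0.011 0.01
```

View pics/tilt_side_3770.png

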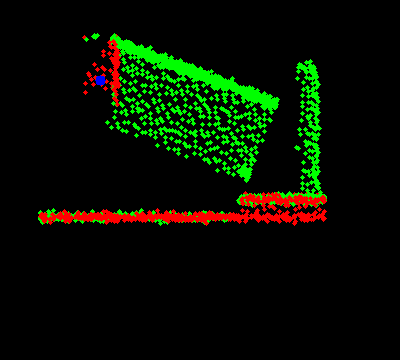

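Call:
{"fn": "apply_moves", "kwargs": {
  "plan": [
    {"tx": 0, "ty": 0, "tz": 0.008, "yaw": 0, "grip": 0},
    {"tx": -0.008, "ty": 0, "tz": 0.008, "yaw": 0, "grip": 0},
    {"tx": -0.014, "ty": 0, "tz": 0.008, "yaw": 0, "grip": 0},
    {"tx": -0.017, "ty": 0, "tz": 0.004, "yaw": 0, "grip": 0},
    {"tx": -0.019, "ty": 0, "tz": -0.002, "yaw": 0, "grip": 0},
    {"tx": -0.021, "ty": 0, "tz": -0.008, "yaw": 0, "grip": 0},
    {"tx": -0.022, "ty": 0, "tz": -0.012, "yaw": 0, "grip": 0}
  ],
  "force": 5
}}

```text
time: 38.58
tool_pos: [0.5044, -0.3212, 0.0848]
tool_rot: [-3.141, 0.001, 2.824]
contact_force: [-0.9, 0.4, -1.6]
opening: 0.054
```

```bash
python3 snap.py k5 side 170 330 150 310;python3 go.py 0.487 -0.3154 0.07 2.824; python3 tilt.py -.318 side
```

```text
tx 0.0187 ty 0.0002 tz 0.0153 yaw -0.000 | now [ 0.5047 -0.3214  0.0853] [-3.141e+00  2.000e-03  2.824e+00] F [-1.8  0.6 -0.8] op 0.0538 t 38.62 q6 -1.95
pics/tilt_side_3862.png
```

View pics/tilt_side_3862.png

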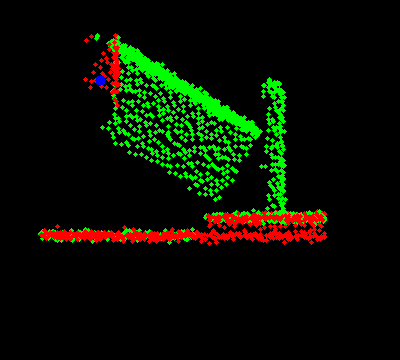

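Call:
{"fn": "apply_moves", "kwargs": {
  "plan": [
    {"tx": -0.003, "ty": 0, "tz": -0.006, "yaw": 0, "grip": 0},
    {"tx": -0.006, "ty": 0, "tz": -0.014, "yaw": 0, "grip": 0},
    {"tx": -0.009, "ty": 0, "tz": -0.022, "yaw": 0, "grip": 0},
    {"tx": -0.012, "ty": 0, "tz": -0.03, "yaw": 0, "grip": 0},
    {"tx": -0.015, "ty": 0, "tz": -0.037, "yaw": 0, "grip": 0},
    {"tx": -0.018, "ty": 0, "tz": -0.042, "yaw": 0, "grip": 0},
    {"tx": -0.021, "ty": 0, "tz": -0.046, "yaw": 0, "grip": 0}
  ],
  "force": 5
}}

```text
time: 39.5
tool_pos: [0.524, -0.3276, 0.1305]
tool_rot: [-3.142, 0.0, 2.824]
contact_force: [-0.3, 0.5, -2.9]
opening: 0.0541
```

```bash
python3 snap.py k6 side 170 330 150 310;python3 go.py 0.487 -0.3154 0.07 2.824; python3 tilt.py -.318 side
```

```text
tx 0.0395 ty 0.0001 tz 0.0610 yaw -0.000 | now [ 0.5245 -0.3279  0.131 ] [-3.141e+00  1.000e-03  2.824e+00] F [ 0.7  0.2 -0.9] op 0.0538 t 39.55 q6 -1.94
pics/tilt_side_3954.png
```

View pics/tilt_side_3954.png

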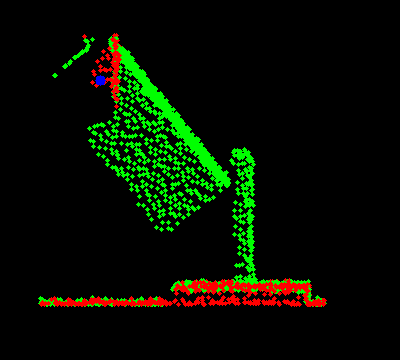

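Call:
{"fn": "apply_moves", "kwargs": {
  "plan": [
    {"tx": -0.006, "ty": 0, "tz": -0.004, "yaw": 0, "grip": 0},
    {"tx": -0.012, "ty": 0, "tz": -0.008, "yaw": 0, "grip": 0},
    {"tx": -0.018, "ty": 0, "tz": -0.012, "yaw": 0, "grip": 0},
    {"tx": -0.024, "ty": 0, "tz": -0.015, "yaw": 0, "grip": 0},
    {"tx": -0.031, "ty": 0, "tz": -0.017, "yaw": 0, "grip": 0},
    {"tx": -0.038, "ty": 0, "tz": -0.019, "yaw": 0, "grip": 0},
    {"tx": -0.044, "ty": 0, "tz": -0.02, "yaw": 0, "grip": 0},
    {"tx": -0.05, "ty": 0, "tz": -0.021, "yaw": 0, "grip": 0}
  ],
  "force": 5
}}

```text
time: 40.55
tool_pos: [0.5717, -0.3433, 0.1512]
tool_rot: [-3.142, -0.0, 2.824]
contact_force: [-1.0, 1.4, -0.1]
opening: 0.0536
```

```bash
python3 snap.py k7 side 170 330 150 310;python3 go.py 0.487 -0.3154 0.07 2.824; python3 tilt.py -.318 side
```

```text
tx 0.0898 ty 0.0000 tz 0.0813 yaw -0.000 | now [ 0.5723 -0.3435  0.1513] [-3.141e+00  1.000e-03  2.824e+00] F [-1.   0.5 -1.4] op 0.0542 t 40.6 q6 -1.91
pics/tilt_side_4060.png
```

View pics/tilt_side_4060.png

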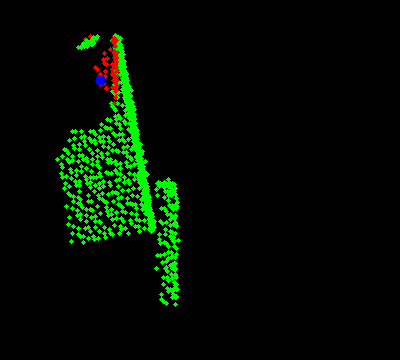

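Call:
{"fn": "apply_moves", "kwargs": {
  "plan": [
    {"tx": -0.005, "ty": 0, "tz": 0, "yaw": 0, "grip": 0},
    {"tx": -0.01, "ty": 0, "tz": 0, "yaw": 0, "grip": 0},
    {"tx": -0.015, "ty": 0, "tz": 0, "yaw": 0, "grip": 0},
    {"tx": -0.02, "ty": 0, "tz": 0, "yaw": 0, "grip": 0},
    {"tx": -0.02, "ty": 0, "tz": 0, "yaw": 0, "grip": 0}
  ],
  "force": 5
}}

```text
time: 41.22
tool_pos: [0.5908, -0.3496, 0.1511]
tool_rot: [-3.141, 0.001, 2.824]
contact_force: [-0.9, 0.2, -1.4]
opening: 0.054
```

```bash
python3 snap.py k8 side 170 330 150 310;python3 go.py 0.487 -0.3154 0.07 2.824; python3 tilt.py -.318 side
```

```text
tx 0.1091 ty 0.0000 tz 0.0811 yaw -0.000 | now [ 0.5906 -0.3495  0.1511] [-3.142e+00  1.000e-03  2.824e+00] F [ 0.7 -0.3 -1.2] op 0.0542 t 41.27 q6 -1.9
pics/tilt_side_4127.png
```

View pics/tilt_side_4127.png

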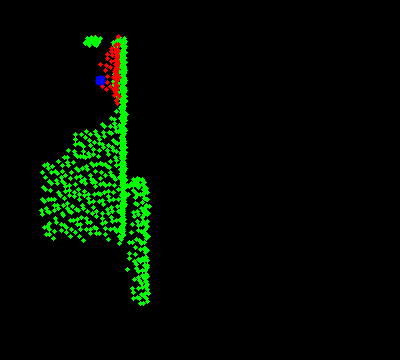

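View pics/k8.png

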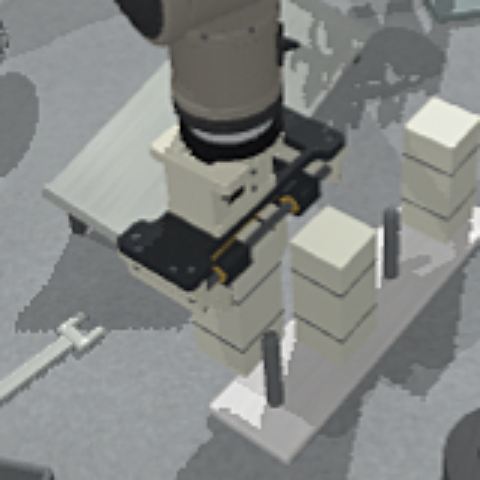

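Call:
{"fn": "apply_moves", "kwargs": {
  "plan": [
    {"tx": 0.006, "ty": 0, "tz": 0, "yaw": 0, "grip": 0},
    {"tx": 0.006, "ty": 0, "tz": -0.02, "yaw": 0, "grip": 0},
    {"tx": 0.006, "ty": 0, "tz": -0.045, "yaw": 0, "grip": 0},
    {"tx": 0.006, "ty": 0, "tz": -0.066, "yaw": 0, "grip": 0},
    {"tx": -0.008, "ty": 0, "tz": -0.066, "yaw": 0, "grip": 0},
    {"tx": -0.022, "ty": 0, "tz": -0.066, "yaw": 0, "grip": 0},
    {"tx": -0.035, "ty": 0, "tz": -0.066, "yaw": 0, "grip": 0},
    {"tx": -0.035, "ty": 0, "tz": -0.066, "yaw": 0, "grip": 0}
  ],
  "force": 8
}}

```text
time: 42.28
tool_pos: [0.6236, -0.3603, 0.2168]
tool_rot: [3.142, -0.0, 2.824]
contact_force: [0.2, 0.5, -1.4]
opening: 0.0541
```

```bash
python3 snap.py k9 side 170 330 150 310; python3 go.py 0.6135 -0.357 0.141 2.824
python3 - <<'E'
from h import *
from tilt import tilt
a,l,z=tilt("side",-.318)
m=(abs(l)<.04)&(a>-.1)&(a<.1)
for lo,hi in((-.11,-.09),(-.08,-.06),(-.06,-.04),(-.135,-.12),(-.16,-.14),(-.2,-.16)):
    s=m&(z>lo)&(z<hi); 
    if s.sum()>3: print(lo,hi,s.sum(),"along",np.percentile(a[s],[1,50,99]).round(4),"lat",np.percentile(l[s],[1,99]).round(4))
E
```

```text
tx 0.0102 ty 0.0000 tz 0.0759 yaw -0.000 | now [ 0.6232 -0.3602  0.2169] [ 3.142e+00 -1.000e-03  2.824e+00] F [ 0.1 -0.1 -0.3] op 0.054 t 42.33 q6 -1.88
-0.11 -0.09 126 along [-0.0382  0.0093  0.0168] lat [-0.0277  0.0246]
-0.08 -0.06 173 along [-0.0366  0.0136  0.0172] lat [-0.0279  0.0259]
-0.06 -0.04 178 along [-0.0358  0.0146  0.0171] lat [-0.0278  0.0273]
-0.16 -0.14 32 along [-0.0142 -0.0048 -0.0018] lat [-0.009   0.0019]
-0.2 -0.16 59 along [-0.0148 -0.0055 -0.002 ] lat [-0.0096  0.0037]
```

View pics/k9.png

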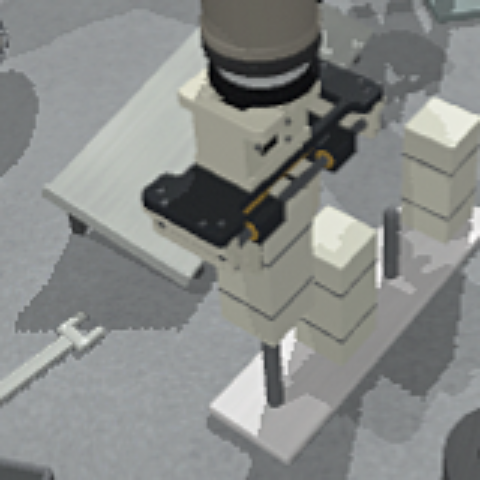

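Call:
{"fn": "apply_moves", "kwargs": {
  "plan": [
    {"tx": 0, "ty": 0, "tz": 0.012, "yaw": 0, "grip": 0},
    {"tx": 0, "ty": 0, "tz": 0.027, "yaw": 0, "grip": 0},
    {"tx": 0, "ty": 0, "tz": 0.042, "yaw": 0, "grip": 0},
    {"tx": 0, "ty": 0, "tz": 0.057, "yaw": 0, "grip": 0},
    {"tx": 0, "ty": 0, "tz": 0.072, "yaw": 0, "grip": 0},
    {"tx": 0, "ty": 0, "tz": 0.087, "yaw": 0, "grip": 0},
    {"tx": 0, "ty": 0, "tz": 0.1, "yaw": 0, "grip": 0},
    {"tx": 0, "ty": 0, "tz": 0.105, "yaw": 0, "grip": 0}
  ]
}}

```text
time: 43.32
tool_pos: [0.6232, -0.3601, 0.111]
tool_rot: [3.141, -0.001, 2.824]
contact_force: [-0.5, 0.8, -1.2]
opening: 0.0542
```

Call:
{"fn": "apply_moves", "kwargs": {
  "plan": [
    {"tx": 0, "ty": 0, "tz": 0.004, "yaw": 0, "grip": 0},
    {"tx": 0, "ty": 0, "tz": 0.007, "yaw": 0, "grip": 0},
    {"tx": 0, "ty": 0, "tz": 0.01, "yaw": 0, "grip": 0},
    {"tx": 0, "ty": 0, "tz": 0.01, "yaw": 0, "grip": 0}
  ],
  "force": 4
}}

```text
time: 43.82
tool_pos: [0.6235, -0.3604, 0.1022]
tool_rot: [-3.142, -0.0, 2.824]
contact_force: [0.3, -0.5, -2.0]
opening: 0.0539
```

```bash
python3 snap.py k10 side 170 330 150 310; python3 go.py 0.6135 -0.357 0.101 2.824
```

```text
tx 0.0106 ty 0.0001 tz 0.0014 yaw -0.000 | now [ 0.6236 -0.3604  0.1024] [-3.141  0.     2.824] F [ 0.1  0.6 -1.1] op 0.0538 t 43.88 q6 -1.88
```

View pics/k10.png

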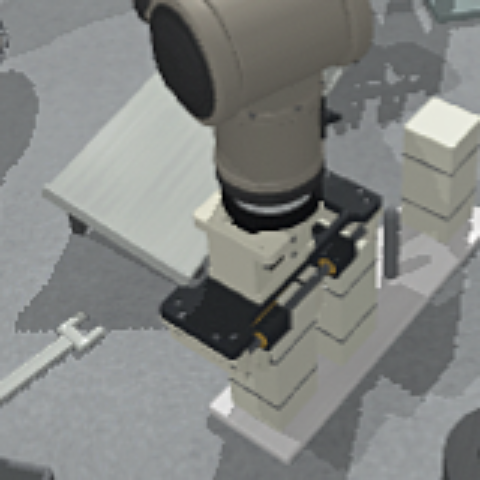

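Still held slightly off; lower in small steps until it bears.

Call:
{"fn": "apply_moves", "kwargs": {
  "plan": [
    {"tx": 0, "ty": 0, "tz": 0.002, "yaw": 0, "grip": 0},
    {"tx": 0, "ty": 0, "tz": 0.004, "yaw": 0, "grip": 0},
    {"tx": 0, "ty": 0, "tz": 0.004, "yaw": 0, "grip": 0}
  ],
  "force": 4
}}

```text
time: 44.25
tool_pos: [0.6236, -0.3604, 0.0985]
tool_rot: [-3.141, 0.0, 2.824]
contact_force: [-0.4, -0.9, 0.1]
opening: 0.0541
```

Call:
{"fn": "apply_moves", "kwargs": {
  "plan": [
    {"tx": 0, "ty": 0, "tz": 0.002, "yaw": 0, "grip": 0},
    {"tx": 0, "ty": 0, "tz": 0.002, "yaw": 0, "grip": 0}
  ],
  "force": 3
}}

```text
time: 44.5
tool_pos: [0.6239, -0.3605, 0.0969]
tool_rot: [-3.141, 0.001, 2.824]
contact_force: [1.0, -0.2, 4.1]
opening: 0.0538
```

Bearing (4 N up). Release and rise.

Call:
{"fn": "apply_moves", "kwargs": {
  "plan": [
    {"tx": 0, "ty": 0, "tz": 0, "yaw": 0, "grip": 0.25},
    {"tx": 0, "ty": 0, "tz": 0, "yaw": 0, "grip": 0.45},
    {"tx": 0, "ty": 0, "tz": 0, "yaw": 0, "grip": 0.45},
    {"tx": 0, "ty": 0, "tz": 0, "yaw": 0, "grip": 0.45},
    {"tx": 0, "ty": 0, "tz": -0.04, "yaw": 0, "grip": 0.45},
    {"tx": 0, "ty": 0, "tz": -0.1, "yaw": 0, "grip": 0.45},
    {"tx": 0.05, "ty": 0, "tz": -0.16, "yaw": 0, "grip": 0.45},
    {"tx": 0.1, "ty": 0, "tz": -0.16, "yaw": 0, "grip": 0.45}
  ]
}}

```text
time: 45.5
tool_pos: [0.5293, -0.3299, 0.2597]
tool_rot: [-3.139, 0.007, 2.824]
contact_force: [0.8, -0.7, 0.5]
opening: 0.067
```

Call:
{"fn": "apply_moves", "kwargs": {
  "plan": [
    {"tx": 0.14, "ty": 0, "tz": 0, "yaw": 0, "grip": 0.45},
    {"tx": 0.14, "ty": 0, "tz": 0, "yaw": 0, "grip": 0.45},
    {"tx": 0.14, "ty": 0, "tz": 0, "yaw": 0, "grip": 0.45},
    {"tx": 0.14, "ty": 0, "tz": 0, "yaw": 0, "grip": 0.45},
    {"tx": 0.14, "ty": 0, "tz": 0, "yaw": 0, "grip": 0.45}
  ]
}}

```text
time: 46.12
tool_pos: [0.397, -0.2862, 0.2564]
tool_rot: [-3.141, 0.001, 2.824]
contact_force: [-0.6, 0.5, -0.2]
opening: 0.067
```

```bash
python3 - <<'E'
from h import *
for n in("side","top"):
    p,d=grab(n); save(cv2.resize(p,(768,576)),f"pics/fin_{n}.png"); P,_,_=cloud(n,d)
    def box(x0,x1,y0,y1,z0,z1): return P[(P[:,0]>x0)&(P[:,0]<x1)&(P[:,1]>y0)&(P[:,1]<y1)&(P[:,2]>z0)&(P[:,2]<z1)]
    for nm,(x,y) in dict(pa=(.698,-.101),pb=(.67,-.187),dry=(.6415,-.272),pd=(.6135,-.357)).items():
        S=box(x-.05,x+.05,y-.045,y+.045,.13,.16)
        if len(S)>20:
            r=cv2.minAreaRect(S[:,:2].astype(np.float32)); A=np.c_[S[:,:2],np.ones(len(S))]; k=np.linalg.lstsq(A,S[:,2],rcond=None)[0]
            print(n,nm,np.round(r[0],4),np.round(r[1],3),"ztop",np.median(S[:,2]).round(4),"tilt",np.degrees(np.hypot(*k[:2])).round(1),"off",np.hypot(r[0][0]-x,r[0][1]-y).round(4))
    dd=np.array([np.cos(.525),np.sin(.525)]); e=np.array([-dd[1],dd[0]]); o=np.array([.4615,.244])+.006*dd
    a=(P[:,:2]-o)@dd; l=(P[:,:2]-o)@e; m=(a>-.02)&(a<.17)&(abs(l)<.04)&(P[:,2]>.19)&(P[:,2]<.23)
    h=np.histogram(a[m],np.arange(0,.17,.01)); print(n,"tabs",h[0]); 
    for lo,hi in((.0,.045),(.045,.09),(.09,.15)):
        s=m&(a>lo)&(a<hi); 
        if s.any(): print("  tab along",a[s].mean().round(3),"lat",l[s].mean().round(3),"ztop",P[s,2].max().round(3))
E
python3 go.py 0.5 -0.3 0.25 2.8
```

```text
side pa [ 0.6986 -0.1005] [0.06  0.056] ztop 0.1426 tilt 4.3 off 0.0008
side dry [ 0.6424 -0.2729] [0.057 0.056] ztop 0.1426 tilt 4.5 off 0.0013
side pd [ 0.613  -0.3569] [0.057 0.056] ztop 0.1425 tilt 4.2 off 0.0005
side tabs [ 0  0 31  2  0  0 27  5  0  0  0 21 12  0  0  0]
  tab along 0.025 lat -0.005 ztop 0.217
  tab along 0.066 lat -0.004 ztop 0.217
  tab along 0.119 lat -0.006 ztop 0.217
top pa [ 0.6958 -0.0984] [0.054 0.055] ztop 0.1411 tilt 0.5 off 0.0034
top dry [ 0.6409 -0.2719] [0.055 0.057] ztop 0.1406 tilt 1.0 off 0.0006
top pd [ 0.6112 -0.3545] [0.057 0.056] ztop 0.1405 tilt 1.4 off 0.0035
top tabs [ 0  0 34  7  0  0 31 12  0  0  0 33 10  0  0  0]
  tab along 0.026 lat 0.0 ztop 0.218
  tab along 0.068 lat -0.001 ztop 0.217
  tab along 0.117 lat 0.001 ztop 0.217
tx -0.1025 ty 0.0188 tz 0.0060 yaw 0.024 | now [ 0.3968 -0.2859  0.256 ] [-3.142  0.     2.824] F [ 0.2 -0.2  0.2] op 0.0663 t 46.23 q6 -2.03
```

View pics/fin_side.png

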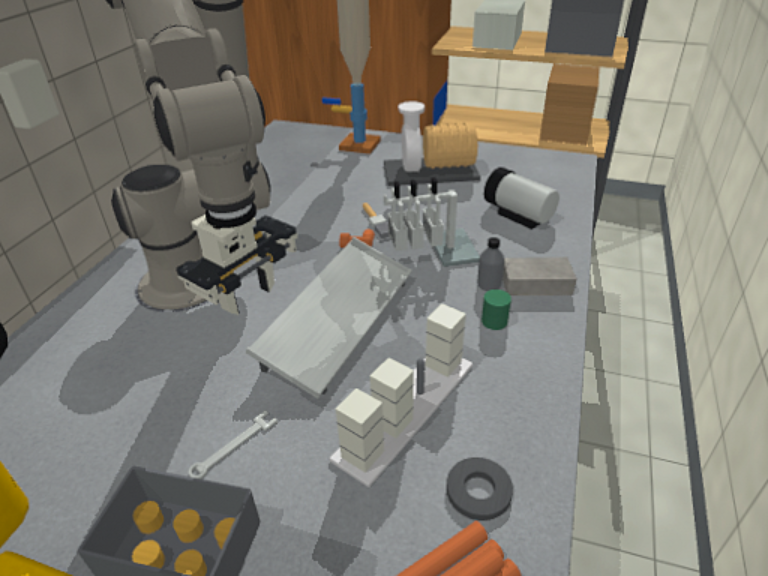

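View pics/fin_top.png

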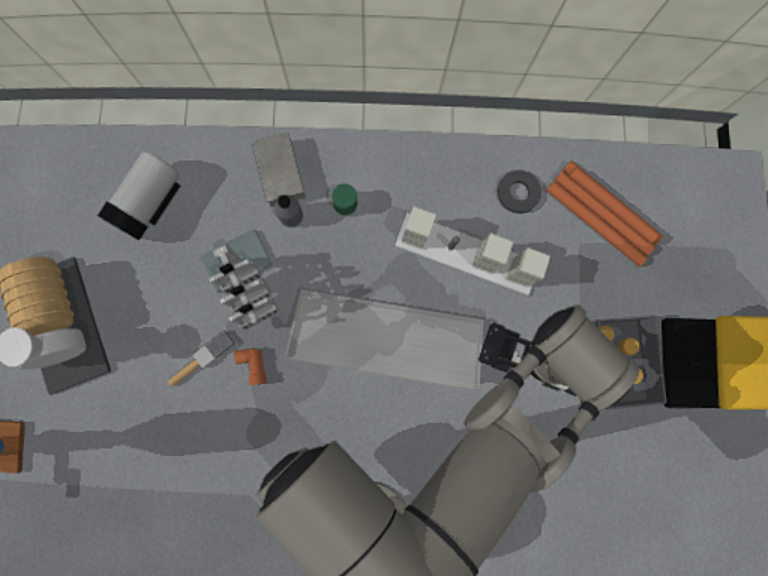

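```bash
python3 -c "
from cell import robot
print(robot.hand_in())"
```

```text
the job is handed in; nothing more can be done
None
```

I handed the job in at about 46 s. Both jars on the drainer (there were only two) now stand mouth down over the two end pegs, and both bench baskets hang on the hook arm in front of the first one. Hand-in reports no verdict.

**How the jars went:** they did not swing upright in a light grip. I turned each one upright by pushing it against its peg, then lifted it over and set it down. The first jar slid about 12 mm in the fingers while being pushed, and the second slid similarly.

**Last checks, both cameras:**
- **Jars:** centres are within 1 mm (side camera) to 3.5 mm (top camera) of their pegs, with tops at 141–143 mm. That matches a rim resting on the rack base.
- **Jar already drying:** it measures within about 1 mm of where it started.
- **Baskets:** tabs sit at about 25, 67 and 118 mm from the hook tip. All are at the same height, level and within 6 mm of the arm's centre line.
- **Other things on the bench:** the tin, bottle, elbow, brush and wrench look unmoved in the pictures. I did not measure them.
- **Robot:** it was clear of everything, and the last wrist force reading was about zero.

**One disagreement:** the side camera's fit gave the jars a tilt of about 4°, while the top camera gave about 1°. The untouched drying jar showed the same 4°, so I took it as an error of that fit.

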